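# Put the residue-test reagents away after the last run

## Robot

A 6-joint arm with a two-finger parallel gripper is mounted at the origin on a cart in front of the work surface, level with it; the furniture and walls round the work are solid. World frame = base frame: x ahead of the robot, y to its left, z up, the work surface at z = 0. Lengths are in mm, angles in rad, forces in N, time in s.
With the tool pointing down it reaches from about 300 to 875 mm from the base axis. Payload 4.2 kg.
Tool frame: the origin (TCP) lies between the finger pads; the fingertips stand 14 mm ahead of it and the grasp point (between the pads) lies 5 mm behind it; z points along the fingers, x is the direction in which the jaws open and shut, and the axes are right-handed (so a half turn about z gives the same grasp; the last joint's range is limited). The gripper opens to 85 mm and grips with 20 to 120 N. Pads are 22 mm wide; open, the fingers measure 114 mm over their backs; the gripper's body (76 mm by 85 mm) begins 54 mm behind the grasp point. The pads swing forward as they close: fully open they stand 13 mm farther back than shut.
Start: joints at [1.149, 0.32, 1.565, -0, 1.257, -0.02], TCP at [224.871, 529.219, 245.338] pointing down, gripper open.
Joint ranges: [-3.11, 3.11], [-0.84, 2.01], [0.21, 2.61], [-1.34, 4.49], [0.05, 2.63], [-2.56, 2.56]. Speed limits (rad/s): [2.57, 2.57, 3.14, 3.14, 3.14, 3.14].

## Interface

Orientations are given as a unit quaternion [x, y, z, w].
In Python, from workcell import bot, optics gives the robot as it stands. The module is installed in compiled form; this text tells all that it offers.
- The arm moves only by the shell command python3 -m inch 'ROWS' [FORCE]. ROWS is JSON, one flat list of numbers, 7 for each row, row after row: the shift along the tool's x, y, z in mm, then the turn, a rotation vector about the tool's x, y, z in rad, then the finger opening in mm, from 0 to 85.4. A call has 1 to 5 rows; each row is the pose to reach, as a shift and turn from the pose commanded when the call began, along the tool's axes at that moment; what a row does not reach only later rows make up. A row lasts 1/10 s, in which the tool goes at most 50 mm and 8.59 degrees, less where a joint would pass 70% of its speed; a pose out of reach is approached as far as the arm can. A call with a gripper value outside its range is refused whole. The fingers move at their own pace and stop on an object; FORCE is the grip in N (left out, the last holds). Time passes only in rows, so rows that repeat a pose let the fingers close. It gives the time, the measured TCP pose, the force and the opening at its end, in the units of the state.
- bot.get_obs(): the state, without advancing time (a new reading comes with each control period).
- optics.capture(name): name is "scene" or "top"; returns (picture, depth): 480x640x3 uint8, red, green, blue; 480x640 float32, mm along the optical axis (not along the pixel's ray), 0 where there is no reading.
- optics.camera_info(name): a dict with "mtx" (3x3 intrinsics, pixels), "world_from_camera" (4x4, takes a point from camera to world coordinates). Camera axes: x right, y down, z forward; pixel columns grow to the right and rows downward; lengths in mm; the calibration is good to about 2 mm. A picture is of the moment at which its call begins. camera_info takes no time and is no camera call.
- bot.close_job(): hands the job in, once; it reports no verdict.
Trained networks look in the newest picture that a camera, given by its name, has taken for a name from the list of things; names that differ only in an ending like _2 or _b are one class to them, and where a whole thing is asked for, a point or a joint stands for the part that bears it (a point fixed in the world has none). Each returns a list of dicts, best first, with "score" (0 to 1); they miss things now and then, are a little off and sometimes report something else, mostly with a low value. They report only what shows in the picture. A call takes as long as a camera call.
- optics.recognise(camera, query): "at" ([column, row] in pixels, amid what is visible of it).
- optics.tip_of(camera, query): "at" ([column, row] in pixels: a listed point, or the origin of a listed thing).
The state is a dict: "clock": time; "joints": joint angles; "joint_velocities": joint speeds; "tau": joint torques, N m; "position": TCP position; "ee_rot": TCP orientation; "ft_force": force on the tool from outside, world axes, zero at the start; "moment": the same for the moment, N m; "finger_gap": finger opening in mm.
Only numpy, scipy, OpenCV 4.12 (cv2) and the standard library are available. Lean on these libraries where they do the work, as an engineer would, in place of code of your own. Each camera call takes 0.05 s, during which the arm holds its last target.

## Task

Clear up the residue-test reagents. Put the two blue-capped vials away first, because they must not stand warm: one in each well of the aluminium cold block in the blue tub, either way round. Then stand the red-bulb dropper bottle in the red-ringed well and the black-bulb one in the black-ringed well of the white rack, and lay the test-strip carton flat inside the lip of the grey tray; everything ends upright and fully down in its place, and the leaf dish and the yellow-capped bottle, still in use, are left where they stand.

Things in the scene. Friction and masses are not known exactly. Their poses are not given: they have to be found in the camera images.
- vial_a: Clear glass reagent vial with a blue screw cap, stands upright; glass body 27 mm in diameter up to 44 mm, cap 24.5 mm in diameter, 54 mm high in all, about 30 g. Origin: centre of its underside, z up along its axis. The two vials are alike and may go in either well of the cold block.
- vial_b: Second blue-capped vial, the same in every way as vial_a.
- dropper_red: Amber dropper bottle with a RED rubber bulb, stands upright; body 27.6 mm in diameter up to 56 mm, collar 19 mm in diameter from 54 to 66 mm, bulb 12.4 mm in diameter up to 95 mm; about 50 g. Origin: centre of its underside, z up along its axis.
- dropper_black: Amber dropper bottle with a BLACK rubber bulb, otherwise the same as dropper_red.
- strip_carton: Small white and blue carton of test strips lying flat, 32 mm (its x) by 90 mm (its y) by 22 mm high, about 30 g. Origin: centre of its underside. Grip it across the 32 mm by its upper 12 mm, so that the fingertips stay above the lip of the tray.
- cold_block: Bench cold block: bare aluminium block in a blue plastic tub, 64 mm (its x) by 118 mm (its y), top of the aluminium 28 mm above the bench, fixed. Origin: centre of its underside. Two round wells at its y = +26 mm and y = -26 mm (x = 0), 36 mm in diameter with a 4 mm bevel round the mouth (44 mm wide at the top) and 20 mm deep: their floor is 8 mm above the bench.
- dropper_rack: White plastic rack, 58 mm (its x) by 112 mm (its y), top 26 mm above the bench, fixed. Origin: centre of its underside. Two round wells at x = 0: the one at its y = +26 mm has a RED ring round the mouth and a red tab on that end, the one at y = -26 mm a BLACK ring and tab. Wells 36 mm in diameter with a 4 mm bevel (44 mm wide at the top), 20 mm deep: their floor is 6 mm above the bench.
- strip_tray: Shallow grey plastic tray, outside 56 mm (its x) by 114 mm (its y), inside 48 by 106 mm, fixed. Floor 3 mm above the bench, lip 11 mm above the bench (8 mm above the floor), 4 mm thick. Origin: centre of its underside. The carton lies in it with its long side along the tray's long side, either way round.
- leaf_dish: Open petri dish with cut green leaf in it, 60 mm in diameter, 14 mm high, loose; not part of the job. Origin: centre of its underside. It lies just beyond the fixed pipette stand (rod and pipette up to 450 mm high, 0.30 to 0.43 m straight ahead of the robot, 30 mm to its right to 130 mm to its left), which the arm has to pass on the far side; the back wall of the bench begins 0.75 m ahead.
- yellow_bottle: Small reagent bottle with a YELLOW screw cap, 31 mm in diameter, 59 mm high, loose; not part of the job. Origin: centre of its underside.

How it is judged (in metres and radians):
On the way, in this order (a step that is already met when the one before it is completed fails the run):
1. both blue-capped vials stand in the cold block's wells, let go, before any dropper bottle or the carton has been brought to its own place (x of vial_a in the frame of cold_block between -0.01 and 0.01 m and y of vial_a in the frame of cold_block between -0.036 and 0.036 m and z of vial_a in the frame of cold_block between 0 and 0.012 m and angle between each of vial_a, vial_b's own z axis and vertical below 0.2 rad and x of vial_b in the frame of cold_block between -0.01 and 0.01 m and y of vial_b in the frame of cold_block between -0.036 and 0.036 m and z of vial_b in the frame of cold_block between 0 and 0.012 m and contact force between the fingers and vial_a below 0.1 N and contact force between the fingers and vial_b below 0.1 N and not (horizontal distance between any of dropper_red, dropper_black and dropper_rack below 0.05 m or horizontal distance between strip_carton and strip_tray below 0.05 m)), for 0.2 s.
2. both dropper bottles stand in the wells of their own colour and the carton lies flat in its tray, all let go (x of dropper_red in the frame of dropper_rack between -0.01 and 0.01 m and y of dropper_red in the frame of dropper_rack between 0.016 and 0.036 m and z of dropper_red in the frame of dropper_rack between 0 and 0.01 m and angle between each of dropper_red, dropper_black's own z axis and vertical below 0.2 rad and x of dropper_black in the frame of dropper_rack between -0.01 and 0.01 m and y of dropper_black in the frame of dropper_rack between -0.036 and -0.016 m and z of dropper_black in the frame of dropper_rack between 0 and 0.01 m and x of strip_carton in the frame of strip_tray between -0.012 and 0.012 m and y of strip_carton in the frame of strip_tray between -0.012 and 0.012 m and z of strip_carton in the frame of strip_tray between 0 and 0.007 m and angle between the y axis of strip_carton and the y axis of strip_tray, either way round below 0.2 rad and angle between strip_carton's own z axis and vertical below 0.1 rad and contact force between the fingers and dropper_red below 0.1 N and contact force between the fingers and dropper_black below 0.1 N and contact force between the fingers and strip_carton below 0.1 N), for 0.2 s.
At the end, for the whole second after the job is handed in: Vials in the cold block, red and black dropper in the wells of their colour (within 10 mm of the well's centre, within 4 mm of its floor, tilted under 0.2 rad); carton flat on the tray's floor (within 12 mm of its middle, 0.2 rad of its direction); all slower than 20 mm/s (x of vial_a in the frame of cold_block between -0.01 and 0.01 m and y of vial_a in the frame of cold_block between -0.036 and 0.036 m and z of vial_a in the frame of cold_block between 0 and 0.012 m and angle between each of vial_a, vial_b, dropper_red, dropper_black's own z axis and vertical below 0.2 rad and x of vial_b in the frame of cold_block between -0.01 and 0.01 m and y of vial_b in the frame of cold_block between -0.036 and 0.036 m and z of vial_b in the frame of cold_block between 0 and 0.012 m and x of dropper_red in the frame of dropper_rack between -0.01 and 0.01 m and y of dropper_red in the frame of dropper_rack between 0.016 and 0.036 m and z of dropper_red in the frame of dropper_rack between 0 and 0.01 m and x of dropper_black in the frame of dropper_rack between -0.01 and 0.01 m and y of dropper_black in the frame of dropper_rack between -0.036 and -0.016 m and z of dropper_black in the frame of dropper_rack between 0 and 0.01 m and x of strip_carton in the frame of strip_tray between -0.012 and 0.012 m and y of strip_carton in the frame of strip_tray between -0.012 and 0.012 m and z of strip_carton in the frame of strip_tray between 0 and 0.007 m and angle between the y axis of strip_carton and the y axis of strip_tray, either way round below 0.2 rad and angle between strip_carton's own z axis and vertical below 0.1 rad and linear speed of each of vial_a, vial_b, dropper_red, dropper_black, strip_carton below 0.02 m/s); the robot touches nothing.
It fails at once if the leaf dish is pushed more than 20 mm (distance of leaf_dish from where it was at the start of the episode above 0.02 m).
It fails at once if the yellow-capped bottle is pushed more than 20 mm or tipped (distance of yellow_bottle from where it was at the start of the episode above 0.02 m or angle between yellow_bottle's own z axis and vertical above 0.4 rad).
It also fails if it takes over 144 s, if anything falls off the work surface, if the arm or the gripper's body presses on something with over 40 N, if the wrist force passes 120 N, or if a joint passes its speed limit or range.

## Working session

There is one attempt and no reset: what is moved stays moved. The work goes in short steps, Python scripts to look and compute and a shell command to move; the robot and the scene stay as the last step left them, time stands still between calls to the robot, and variables do not carry over. Pictures are saved under pics/ and viewed, and the job is handed in when it is done.

```bash
mkdir -p pics; ls; python3 - <<'E'
from workcell import bot, optics
import cv2, numpy as np
o=bot.get_obs(); print({k:np.round(v,3).tolist() for k,v in o.items()})
for n in ("scene","top"):
    p,d=optics.capture(n); cv2.imwrite(f"pics/{n}0.png",p[:,:,::-1]); np.save(f"pics/{n}0.npy",d)
    i=optics.camera_info(n); print(n,np.round(i["mtx"],1).tolist(),np.round(i["world_from_camera"],3).tolist())
E
```

```text
pics
{'clock': 0.0, 'joints': [1.149, 0.32, 1.566, -0.0, 1.257, -0.02], 'joint_velocities': [-0.001, -0.0, -0.001, 0.001, -0.001, -0.001], 'tau': [0.001, -41.553, -23.417, -0.0, 0.008, 0.0], 'position': [224.682, 528.794, 244.479], 'ee_rot': [0.834, 0.552, -0.001, 0.0], 'ft_force': [-0.109, 0.544, -1.272], 'moment': [-0.04, -0.089, -0.009], 'finger_gap': 85.514}
scene [[434.3, 0.0, 320.0], [0.0, 434.3, 237.8], [0.0, 0.0, 1.0]] [[-0.892, -0.313, 0.326, 235.371], [-0.451, 0.642, -0.62, 604.563], [-0.015, -0.7, -0.714, 739.088], [0.0, 0.0, 0.0, 1.0]]
top [[580.3, 0.0, 313.1], [0.0, 580.3, 240.3], [0.0, 0.0, 1.0]] [[0.013, -0.993, 0.118, 337.848], [-1.0, -0.013, 0.005, 32.563], [-0.003, -0.118, -0.993, 1624.15], [0.0, 0.0, 0.0, 1.0]]
```

View pics/scene0.png

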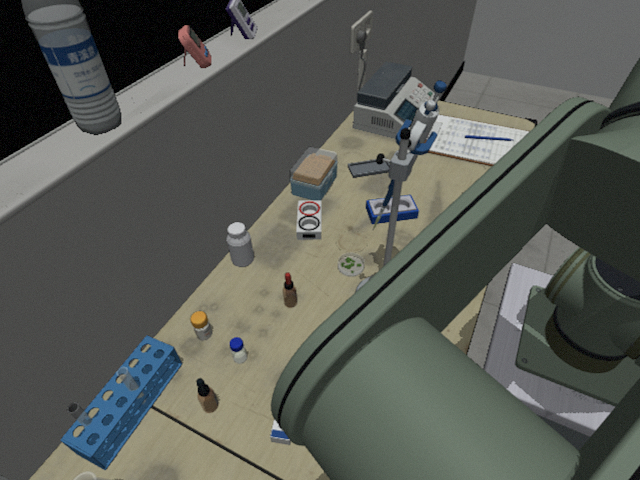

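View pics/top0.png

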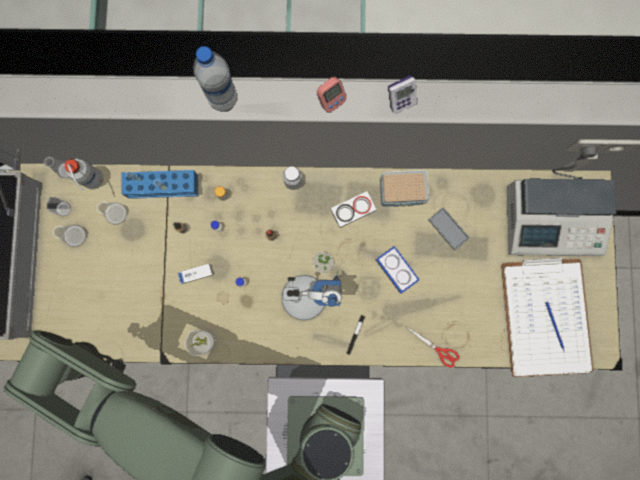

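The scene image shows the black dropper (207,395), a vial (238,350), the red dropper (290,290), the yellow bottle (200,325), the dish (350,263), the rack (309,218) and the cold block (392,208). The top image shows vials at (215,226) and (241,282), droppers at (180,227) and (270,234), the carton (196,272), rack (354,210), cold block (397,270) and tray (448,229).

```bash
cat > h.py <<'E'
import numpy as np, cv2
from workcell import bot, optics
def cam(n):
    i=optics.camera_info(n); return np.array(i["mtx"]),np.array(i["world_from_camera"])
def ray(n,px):
    K,T=cam(n); d=T[:3,:3]@np.linalg.solve(K,[px[0],px[1],1.]); return T[:3,3],d
def onz(n,px,z):
    o,d=ray(n,px); return o+d*(z-o[2])/d[2]
def proj(n,P):
    K,T=cam(n); q=np.linalg.inv(T)@np.append(P,1); p=K@q[:3]; return p[:2]/p[2]
def world(n,d):
    K,T=cam(n); v,u=np.mgrid[:d.shape[0],:d.shape[1]]
    c=np.stack([(u-K[0,2])/K[0,0]*d,(v-K[1,2])/K[1,1]*d,d],-1)
    return c@T[:3,:3].T+T[:3,3]
E
python3 - <<'E'
from h import *
for n in ("top","scene"):
    for q in ["vial_a","dropper_red","dropper_black","strip_carton","cold_block","dropper_rack","strip_tray","leaf_dish","yellow_bottle"]:
        for f in (optics.tip_of,optics.recognise):
            r=f(n,q)
            print(n,q,f.__name__,[(np.round(x["at"],1).tolist(),round(x["score"],2),np.round(onz(n,x["at"],0)[:2]).tolist()) for x in r[:3]])
E
```

```text
top vial_a call [([217.5, 224.9], 0.69, [571.0, 311.0]), ([243.7, 280.8], 0.66, [414.0, 233.0])]
top vial_a call [([218.0, 223.8], 0.68, [574.0, 310.0])]
top dropper_red call [([270.6, 232.9], 0.5, [550.0, 161.0]), ([352.9, 209.7], 0.2, [619.0, -71.0])]
top dropper_red call [([273.7, 231.7], 0.61, [553.0, 152.0])]
top dropper_black call [([180.7, 228.7], 0.46, [558.0, 415.0])]
top dropper_black call [([180.2, 228.7], 0.65, [558.0, 417.0])]
top strip_carton call [([195.7, 273.3], 0.89, [433.0, 368.0])]
top strip_carton call [([194.0, 271.6], 0.56, [438.0, 373.0]), ([351.3, 209.5], 0.54, [619.0, -67.0]), ([270.4, 232.7], 0.46, [550.0, 161.0])]
top cold_block call [([395.3, 270.4], 0.82, [448.0, -191.0])]
top cold_block call [([398.5, 270.5], 0.75, [448.0, -200.0]), ([321.1, 263.3], 0.6, [465.0, 17.0])]
top dropper_rack call [([351.8, 212.0], 0.62, [612.0, -68.0])]
top dropper_rack call [([353.2, 210.0], 0.69, [618.0, -72.0])]
top strip_tray call [([450.8, 226.6], 0.61, [574.0, -348.0])]
top strip_tray call [([450.9, 227.3], 0.56, [572.0, -348.0])]
top leaf_dish call [([321.6, 263.0], 0
[... 893 characters left out ...]
0.8, [432.0, 399.0])]
scene cold_block call [([390.8, 213.5], 0.75, [451.0, -191.0])]
scene cold_block call [([395.1, 211.5], 0.77, [444.0, -203.0])]
scene dropper_rack call [([309.1, 221.3], 0.82, [622.0, -76.0])]
scene dropper_rack call [([310.1, 219.6], 0.75, [623.0, -83.0]), ([288.5, 289.7], 0.25, [563.0, 131.0])]
scene strip_tray call [([367.3, 170.3], 0.76, [573.0, -331.0])]
scene strip_tray call [([366.8, 168.9], 0.75, [576.0, -337.0])]
scene leaf_dish call [([353.0, 265.9], 0.88, [466.0, 9.0])]
scene leaf_dish call [([352.5, 260.9], 0.75, [473.0, -4.0])]
scene yellow_bottle call [([202.4, 334.9], 0.81, [660.0, 303.0])]
scene yellow_bottle call [([200.6, 326.3], 0.57, [675.0, 288.0])]
```

```bash
python3 - <<'E'
import cv2
a=cv2.imread("pics/top0.png")
c=a[160:310,150:480]; c=cv2.resize(c,None,fx=2.4,fy=2.4,interpolation=cv2.INTER_CUBIC); cv2.imwrite("pics/topcrop.png",c)
E
```

```text
(no output)
```

View pics/topcrop.png

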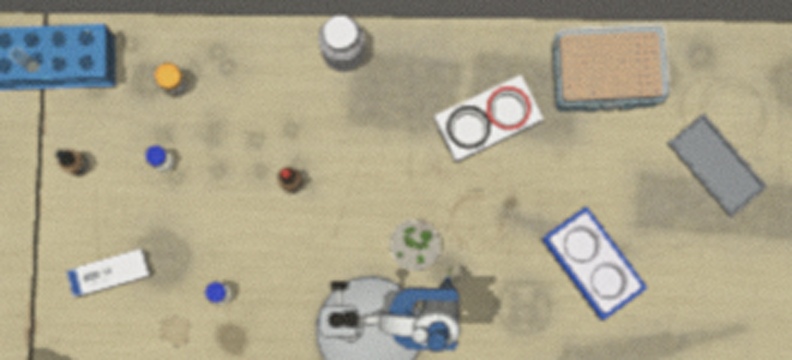

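The crop shows the vials' caps, both bulbs, and the rack, cold block, tray and carton outlines. I'll segment them for precise poses.

```bash
cat > seg.py <<'E'
from h import *
def blob(n,img,mask,near,rad=14):
    m=np.zeros(mask.shape,np.uint8); cv2.circle(m,(int(near[0]),int(near[1])),rad,1,-1)
    m=(mask&(m>0)).astype(np.uint8)
    k,l,s,c=cv2.connectedComponentsWithStats(m)
    if k<2: return None
    i=1+np.argmax(s[1:,4]); return c[i],s[i,4],(l==i)
E
python3 - <<'E'
from seg import *
for n,pts in (("top",dict(va=(215,226),vb=(241,282),yb=(220,192),red=(270,234),blk=(180,227))),("scene",dict(va=(237,344),yb=(200,319),red=(288,277),blk=(203,384)))):
    im=cv2.imread(f"pics/{n}0.png"); hsv=cv2.cvtColor(im,cv2.COLOR_BGR2HSV).astype(int)
    H,S,V=hsv[...,0],hsv[...,1],hsv[...,2]
    M=dict(va=(H>105)&(H<130)&(S>140),yb=(H>10)&(H<28)&(S>180),red=((H<8)|(H>172))&(S>120),blk=V<60); M['vb']=M['va']
    Z=dict(va=50,vb=50,yb=55,red=82,blk=82)
    for k,p in pts.items():
        r=blob(n,im,M[k],p)
        if r is None: print(n,k,None); continue
        print(n,k,np.round(r[0],1),r[1],np.round(onz(n,r[0],Z[k])[:2],1))
# rect objects, top
im=cv2.imread("pics/top0.png"); hsv=cv2.cvtColor(im,cv2.COLOR_BGR2HSV).astype(int); H,S,V=hsv[...,0],hsv[...,1],hsv[...,2]
bgr=im.astype(int)
wood=(H>12)&(H<32)&(S>45)
for k,p,rad,z in (("carton",(196,272),28,22),("rack",(354,210),32,26),("cold",(397,270),33,28),("tray",(448,229),33,11)):
    m={"carton":((S<40)&(V>150))|((H>100)&(H<130)&(S>80)),"rack":((S<40)&(V>120))|(((H<8)|(H>170))&(S>90))|(V<70),"cold":((S<40)&(V>120))|((H>100)&(H<130)&(S>80)),"tray":(S<50)}[k]
    r=blob("top",im,m,p,rad)
    cnt,_=cv2.findContours(r[2].astype(np.uint8),cv2.RETR_EXTERNAL,cv2.CHAIN_APPROX_NONE)
    c=max(cnt,key=cv2.contourArea); box=cv2.boxPoints(cv2.minAreaRect(c))
    w=np.array([onz("top",b,z)[:2] for b in box]); e0=w[1]-w[0]; e1=w[2]-w[1]
    if np.hypot(*e0)>np.hypot(*e1): e0,e1=e1,e0
    print(k,r[1],np.round(w.mean(0),1),"sizes",np.round([np.hypot(*e0),np.hypot(*e1)],1),"long dir deg",round(np.degrees(np.arctan2(e1[1],e1[0])),1), np.round(box,1).tolist())
# depth profile of arm, top
W=world("top",np.load("pics/top0.npy"))
az=1.149; rr=W[...,0]*np.cos(az)+W[...,1]*np.sin(az); t=-W[...,0]*np.sin(az)+W[...,1]*np.cos(az)
for r in range(-50,700,50):
    s=(abs(rr-r)<15)&(W[...,2]>150); s&=(abs(t)<250)
    if s.any(): print(r,"zmax",round(np.percentile(W[...,2][s],98)),"t",np.round(np.percentile(t[s],[2,98])))
E
```

```text
top va [214.4 224.4] 35 [564.6 311.3]
top vb [239.3 281.2] 38 [410.1 238.6]
top yb None
top red [268.5 232.1] 15 [540.9 159.8]
top blk [177.2 225.4] 20 [555.9 405.4]
scene va [236.  344.1] 141 [564.7 311.6]
scene yb [198.3 325.3] 25 [647.5 312. ]
scene red [287.7 278.7] 60 [541.2 161.1]
scene blk [202.5 388. ] 164 [552.2 414.4]
carton 407 [431.1 368.4] sizes [35.4 91.9] long dir deg -72.7 [[176.10000610351562, 272.1000061035156], [208.10000610351562, 262.70001220703125], [211.6999969482422, 274.79998779296875], [179.6999969482422, 284.29998779296875]]
rack 840 [617.7 -70.8] sizes [ 64.3 118.2] long dir deg -62.4 [[329.3999938964844, 207.8000030517578], [367.0, 189.0], [377.20001220703125, 209.39999389648438], [339.6000061035156, 228.1999969482422]]
cold 1007 [ 450.3 -192.2] sizes [ 69.5 122.1] long dir deg -143.7 [[373.8999938964844, 258.5], [394.0, 243.6999969482422], [420.5, 279.6000061035156], [400.3999938964844, 294.3999938964844]]
tray 1294 [ 541.9 -318.3] sizes [126.1 129.5] long dir deg -138.3 [[409.29998779296875, 235.0], [442.0, 205.3000030517578], [473.29998779296875, 239.6999969482422], [440.6000061035156, 269.5]]
-50 zmax 217 t [-88.  40.]
0 zmax 217 t [-89.  63.]
50 zmax 236 t [-85.  77.]
100 zmax 328 t [75. 78.]
150 zmax 748 t [-53. -29.]
200 zmax 754 t [-53.  -8.]
250 zmax 726 t [-43.  24.]
300 zmax 704 t [-43.  53.]
350 zmax 684 t [-42.  56.]
400 zmax 662 t [-45.  63.]
450 zmax 638 t [-46.  65.]
500 zmax 620 t [-46.  65.]
550 zmax 604 t [-48.  62.]
600 zmax 590 t [-48.  64.]
650 zmax 300 t [-1.  2.]
```

```bash
python3 - <<'E'
from seg import *
W=world("top",np.load("pics/top0.npy")).reshape(-1,3)
s=(W[:,0]>250)&(W[:,0]<480)&(W[:,1]>-80)&(W[:,1]<180)
for a,b in ((5,40),(40,150),(150,300),(300,400),(400,480)):
    q=W[s&(W[:,2]>a)&(W[:,2]<b)]
    if len(q): print(a,b,len(q),np.round(q.min(0)),np.round(q.max(0)))
W2=world("scene",np.load("pics/scene0.npy")).reshape(-1,3)
s=(W2[:,0]>250)&(W2[:,0]<480)&(W2[:,1]>-120)&(W2[:,1]<180)
for a in range(0,480,60):
    q=W2[s&(W2[:,2]>a+5)&(W2[:,2]<a+60)]
    if len(q): print("scene",a,len(q),np.round(np.percentile(q,2,axis=0)),np.round(np.percentile(q,98,axis=0)))
# bottles/other tall things
W=W[(W[:,2]>20)&(W[:,0]>400)&(W[:,0]<740)&(W[:,1]>-420)&(W[:,1]<480)]
# grid print of max height
gx=np.arange(400,740,40); gy=np.arange(480,-420,-40)
print("y:",gy)
for x in gx[::-1]:
    print(x,[int(max([0]+list(W[(W[:,0]>=x)&(W[:,0]<x+40)&(W[:,1]<=y)&(W[:,1]>y-40)][:,2]))) for y in gy])
E
python3 - <<'E'
import cv2
a=cv2.imread("pics/top0.png")
c=a[180:310,325:480]; c=cv2.resize(c,None,fx=4.5,fy=4.5,interpolation=cv2.INTER_CUBIC); cv2.imwrite("pics/topR.png",c)
a=cv2.imread("pics/scene0.png")
c=a[140:300,270:430]; c=cv2.resize(c,None,fx=3.7,fy=3.7,interpolation=cv2.INTER_CUBIC); cv2.imwrite("pics/sceneR.png",c)
E
```

```text
5 40 1331 [250. -79.   5.] [480. 180.  36.]
40 150 7 [430. -26. 106.] [437. -20. 147.]
150 300 31 [389. -27. 155.] [427.   6. 295.]
300 400 718 [347. -25. 300.] [407. 100. 400.]
400 480 279 [344. -22. 400.] [380.  92. 452.]
scene 0 225 [416. -18.   5.] [479.  70.  15.]
scene 60 15 [432. -26.  97.] [440. -22. 119.]
scene 120 174 [366. -24. 128.] [432.  92. 179.]
scene 180 268 [365. -17. 186.] [418.  92. 239.]
scene 240 207 [365. -10. 246.] [406.  92. 299.]
scene 300 763 [347. -17. 308.] [401. 102. 360.]
scene 360 1330 [351. -12. 366.] [399. 100. 416.]
scene 420 147 [345.  -7. 426.] [361.   7. 449.]
y: [ 480  440  400  360  320  280  240  200  160  120   80   40    0  -40
  -80 -120 -160 -200 -240 -280 -320 -360 -400]
720 [0, 0, 0, 0, 0, 0, 0, 0, 0, 0, 0, 0, 0, 0, 0, 0, 0, 0, 65, 0, 0, 0, 0]
680 [72, 69, 68, 0, 0, 0, 0, 0, 81, 106, 80, 0, 0, 0, 0, 85, 86, 87, 84, 0, 0, 0, 0]
640 [118, 69, 67, 0, 66, 0, 0, 0, 0, 103, 0, 0, 0, 32, 32, 84, 85, 86, 87, 0, 0, 0, 0]
600 [0, 0, 0, 0, 26, 0, 0, 0, 0, 0, 0, 0, 31, 36, 34, 79, 84, 85, 84, 0, 0, 0, 0]
560 [0, 94, 62, 52, 61, 0, 0, 0, 0, 0, 0, 0, 35, 33, 31, 0, 0, 0, 0, 0, 0, 0, 0]
520 [0, 101, 51, 36, 59, 0, 0, 96, 102, 0, 0, 0, 0, 0, 0, 0, 0, 0, 0, 0, 0, 0, 0]
480 [0, 0, 0, 0, 0, 0, 0, 0, 0, 0, 0, 0, 0, 0, 0, 35, 34, 34, 0, 0, 0, 0, 0]
440 [0, 0, 27, 33, 0, 0, 0, 0, 0, 0, 0, 23, 0, 0, 0, 42, 33, 33, 0, 0, 0, 0, 0]
400 [0, 26, 32, 28, 0, 60, 60, 0, 0, 363, 359, 369, 366, 0, 0, 0, 35, 36, 33, 0, 0, 0, 0]
```

View pics/topR.png

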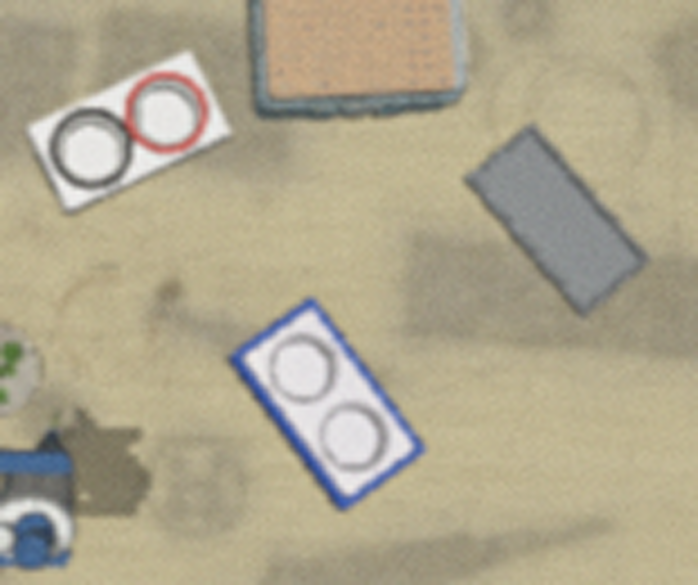

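View pics/sceneR.png

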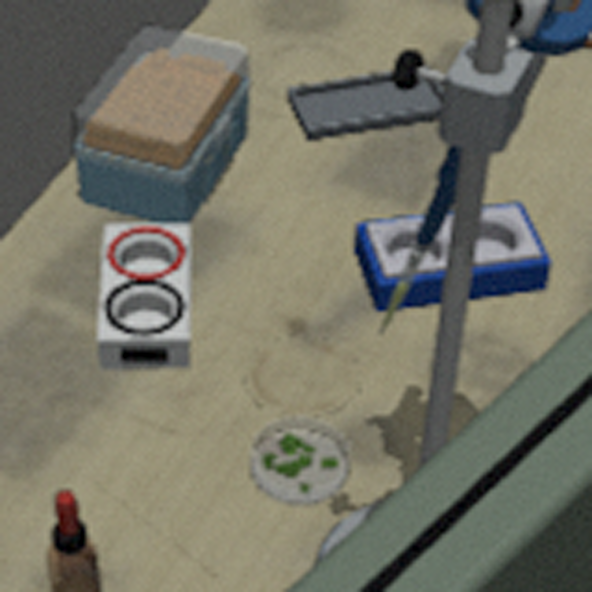

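Stand rod at about (370,95), pipette down to about (437,-22). Now compute well and tray poses from the ring centres and corners I read.

```bash
python3 - <<'E'
from h import *
t=lambda x,y:(x/4.5+325-.39,y/4.5+180-.39)
s=lambda x,y:(x/3.7+270-.36,y/3.7+140-.36)
P={}
for k,z,a,b in (("rack red",26,t(166.5,112.5),s(147,253)),("rack black",26,t(91,148),s(145,306)),
  ("cold far",28,t(301,368.5),None),("cold near",28,t(352.5,436.5),s(490,235)),("coldc far L",28,None,None)):
    print(k,a is not None and np.round(onz("top",a,z)[:2],1), b is not None and np.round(onz("scene",b,z)[:2],1))
c=[t(531,125),t(648,260),t(586,316),t(467,180)]
w=np.array([onz("top",p,11)[:2] for p in c]); print("tray",np.round(w.mean(0),1),np.round(w,1).tolist())
print("edges",[ (round(np.hypot(*(w[(i+1)%4]-w[i])),1),round(np.degrees(np.arctan2(*(w[(i+1)%4]-w[i])[::-1])),1)) for i in range(4)])
for nm,c,z in (("rack",[t(27,128),t(190,52),t(233,132),t(68,213)],26),("cold",[t(232,357),t(312,298),t(424,450),t(345,510)],28)):
    w=np.array([onz("top",p,z)[:2] for p in c]); print(nm,np.round(w.mean(0),1))
    print("edges",[ (round(np.hypot(*(w[(i+1)%4]-w[i])),1),round(np.degrees(np.arctan2(*(w[(i+1)%4]-w[i])[::-1])),1)) for i in range(4)])
# scene cold corners: top of tub
w=np.array([onz("scene",s(*p),28)[:2] for p in ((362,226),(524,205),(549,262),(380,283))]); print("cold scene",np.round(w.mean(0),1))
w=np.array([onz("scene",s(*p),26)[:2] for p in ((104,225),(190,224),(189,341),(99,345))]); print("rack scene",np.round(w.mean(0),1))
# triangulate droppers black: bulb
for nm,a,b in (("blk",(177.2,225.4),None),):
    for z in (82,90,95): print(z,np.round(onz("top",a,z),1))
im=cv2.imread("pics/scene0.png")[355:425,170:240]; im=cv2.resize(im,None,fx=8,fy=8,interpolation=cv2.INTER_CUBIC); cv2.imwrite("pics/blk.png",im)
im=cv2.imread("pics/top0.png")[200:300,160:290]; im=cv2.resize(im,None,fx=6,fy=6,interpolation=cv2.INTER_CUBIC); cv2.imwrite("pics/topL.png",im)
E
```

```text
rack red [629.1 -93.9] [630.5 -94.5]
rack black [606.2 -47.2] [607.7 -48.6]
cold far [ 470.7 -176.6] False
cold near [ 429.5 -208. ] [ 431.  -208.6]
coldc far L False False
tray [ 567.  -339.1] [[626.8, -323.2], [542.6, -394.8], [507.1, -355.7], [591.5, -282.8]]
edges [(np.float64(110.5), np.float64(-139.6)), (np.float64(52.8), np.float64(132.3)), (np.float64(111.5), np.float64(40.8)), (np.float64(53.6), np.float64(-48.8))]
rack [617.1 -71.1]
edges [(np.float64(112.3), np.float64(-64.0)), (np.float64(56.8), np.float64(-151.9)), (np.float64(114.4), np.float64(117.0)), (np.float64(58.9), np.float64(26.0))]
cold [ 449.5 -193.2]
edges [(np.float64(61.5), np.float64(-53.0)), (np.float64(114.8), np.float64(-143.7)), (np.float64(61.0), np.float64(127.5)), (np.float64(115.3), np.float64(36.6))]
cold scene [ 449.6 -190.2]
rack scene [618.2 -69.3]
82 [556.1 405.6  82. ]
90 [554.9 403.6  90. ]
95 [554.2 402.4  95. ]
```

View pics/blk.png

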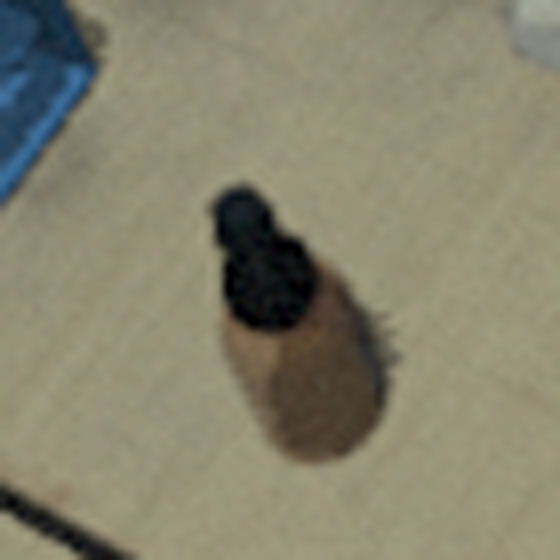

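View pics/topL.png

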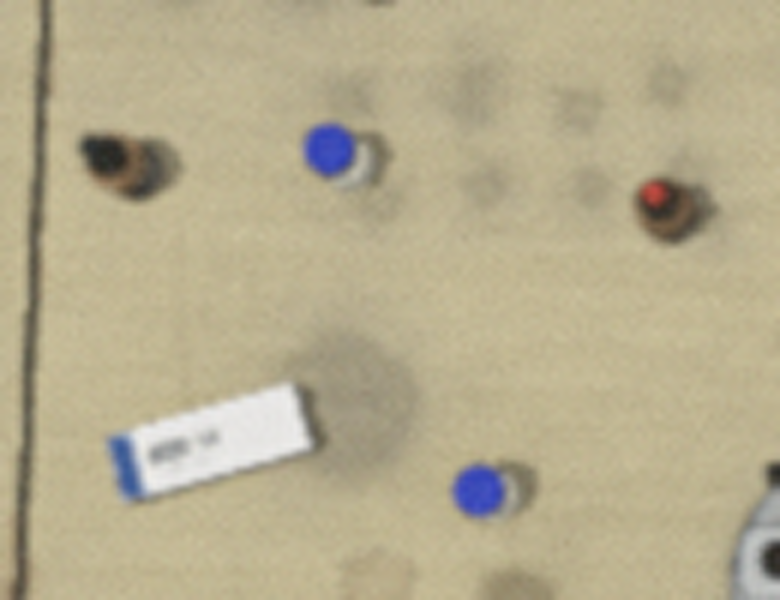

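```bash
python3 - <<'E'
from h import *
t=lambda x,y:(x/6+160-.42,y/6+200-.42)
s=lambda x,y:(x/8+170-.44,y/8+355-.44)
for nm,n,p,z in (("blk tip","top",t(94,149),90),("blk collar","top",t(107,157),64),("blk collar","scene",s(270,280),60),("blk tip","scene",s(242,212),90),("blk base","scene",s(325,440),3),
  ("va","top",t(329,151),53),("vb","top",t(479,491),53),("red","top",t(655,194),91)):
    print(nm,n,np.round(onz(n,p,z)[:2],1))
w=np.array([onz("top",t(*p),22)[:2] for p in ((296,381),(318,440),(133,501),(110,437))]); print("carton",np.round(w.mean(0),1))
print("edges",[ (round(np.hypot(*(w[(i+1)%4]-w[i])),1),round(np.degrees(np.arctan2(*(w[(i+1)%4]-w[i])[::-1])),1)) for i in range(4)])
E
```

```text
blk tip top [557.5 409. ]
blk collar top [557.7 409.3]
blk collar scene [559.9 409.6]
blk tip scene [559.3 409.3]
blk base scene [554.3 417. ]
va top [563.3 310.7]
vb top [409.3 238. ]
red top [540.4 158.5]
carton [432.8 364.6]
edges [(np.float64(29.3), np.float64(-157.8)), (np.float64(89.1), np.float64(109.1)), (np.float64(31.6), np.float64(21.9)), (np.float64(89.0), np.float64(-72.4))]
```

```bash
cat > go.py <<'E'
import sys
from h import *
from scipy.spatial.transform import Rotation as R
def rel(x,y,z,a,show=True):
    o=bot.get_obs(); Rm=R.from_quat(o["ee_rot"]); p=np.array(o["position"])
    ar=np.radians(a); X=np.array([np.cos(ar),np.sin(ar),0]); Z=np.array([0,0,-1.]); Y=np.cross(Z,X)
    T=R.from_matrix(np.stack([X,Y,Z],1))
    sh=Rm.inv().apply(np.array([x,y,z])-p); rv=(Rm.inv()*T).as_rotvec()
    return o,sh,rv
def st():
    o=bot.get_obs(); M=R.from_quat(o["ee_rot"]).as_matrix()
    print("t %.2f pos %s az %.1f tilt %.2fdeg gap %.1f F %s j %s"%(o["clock"],np.round(o["position"],1),np.degrees(np.arctan2(M[1,0],M[0,0])),np.degrees(np.arccos(-M[2,2])),o["finger_gap"],np.round(o["ft_force"],1),np.round(o["joints"],3)))
if __name__=="__main__":
    st()
    if len(sys.argv)>1:
        for k in range(1,len(sys.argv),4):
            o,sh,rv=rel(*map(float,sys.argv[k:k+4])); print("shift",np.round(sh,1),"turn",np.round(rv,3))
E
python3 go.py 409.7 238.3 200 -53 409.7 238.3 40 -53
```

```text
t 1.90 pos [224.9 529.2 245.3] az 67.0 tilt 0.01deg gap 85.4 F [-0.3  0.1 -0.6] j [ 1.149  0.32   1.565 -0.     1.257 -0.02 ]
shift [-195.5  283.9   45.3] turn [-0.    -0.     2.094]
shift [-195.5  283.9  205.3] turn [-0.    -0.     2.094]
```

```bash
python3 -m inch '[-40,56,0,0,0,0.15,85, -80,113,0,0,0,0.29,85, -110,160,0,0,0,0.44,85, -135,195,0,0,0,0.59,85, -150,215,0,0,0,0.73,85]'; python3 go.py 409.7 238.3 200 -53
```

```text
clock: 2.4
position: [358.5, 315.8, 245.5]
ee_rot: [0.977, 0.215, 0.0, -0.0]
ft_force: [1.6, 0.3, 0.3]
finger_gap: 84.8
t 2.40 pos [358.5 315.8 245.5] az 24.8 tilt 0.05deg gap 84.8 F [1.6 0.3 0.3] j [ 0.698  0.166  1.775 -0.     1.2    0.265]
shift [13.8 91.9 45.5] turn [-1.000e-03 -1.000e-03  1.359e+00]
```

```bash
python3 -m inch '[4,25,10,0,0,0.15,60, 8,50,20,0,0,0.29,60, 12,75,30,0,0,0.44,60, 14,92,40,0,0,0.59,60, 14,92,45,0,0,0.73,60]' 40; python3 go.py 409.7 238.3 120 -53
```

```text
clock: 2.9
position: [410.2, 238.3, 199.6]
ee_rot: [0.989, -0.149, -0.0, 0.001]
ft_force: [0.2, 0.7, -0.6]
finger_gap: 59.8
t 2.90 pos [410.2 238.3 199.6] az -17.2 tilt 0.06deg gap 59.8 F [ 0.2  0.7 -0.6] j [ 5.030e-01  1.990e-01  1.856e+00 -1.000e-03  1.087e+00  8.020e-01]
shift [-0.4  0.1 79.6] turn [ 0.001 -0.     0.625]
```

```bash
python3 -m inch '[0,0,20,0,0,0.15,60, 0,0,40,0,0,0.29,60, 0,0,60,0,0,0.44,60, 0,0,80,0,0,0.59,60, 0,0,90,0,0,0.625,60]'; python3 go.py 409.7 238.3 40 -53; python3 - <<'E'
from h import *
for n in ("top","scene"):
    p,d=optics.capture(n); cv2.imwrite(f"pics/{n}1.png",p[:,:,::-1])
E
```

```text
clock: 3.4
position: [408.8, 239.7, 108.9]
ee_rot: [0.896, -0.444, -0.001, 0.001]
ft_force: [-0.9, 0.0, 0.2]
finger_gap: 59.9
t 3.40 pos [408.8 239.7 108.9] az -52.7 tilt 0.13deg gap 59.9 F [-0.9  0.   0.2] j [0.506 0.302 1.983 0.    0.859 1.425]
shift [ 1.7 -0.  68.9] turn [0.002 0.    0.006]
```

View pics/scene1.png

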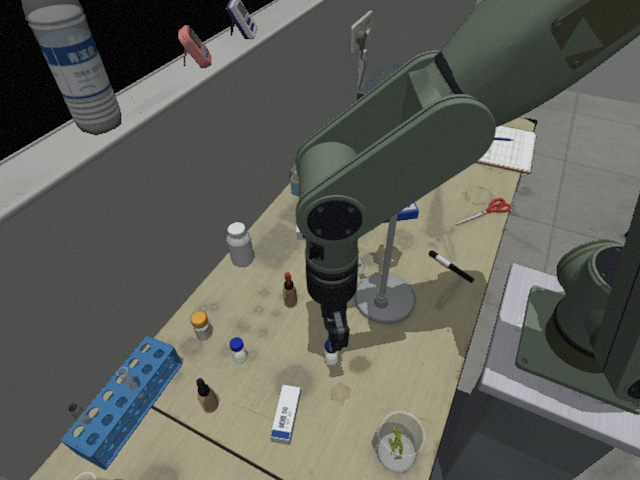

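View pics/top1.png

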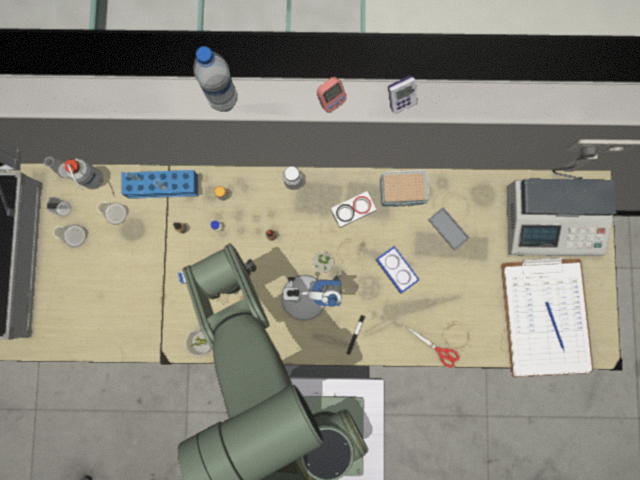

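The scene shows the gripper over vial_b (330,352) and the whole carton at (286,414). Descend and grip.

```bash
python3 -m inch '[1,0,20,0,0,0,60, 1.7,0,45,0,0,0,60, 1.7,0,60,0,0,0,60, 1.7,0,67,0,0,0.006,60, 1.7,0,69,0,0,0.006,60]' 40; python3 go.py; python3 -m inch '[0,0,0,0,0,0,20, 0,0,0,0,0,0,20, 0,0,0,0,0,0,20, 0,0,0,0,0,0,20, 0,0,0,0,0,0,20]' 40;python3 go.py 409.7 238.3 40 -53
```

```text
clock: 4.0
position: [410.8, 238.9, 41.3]
ee_rot: [0.896, -0.445, 0.0, -0.0]
ft_force: [-0.4, 0.1, -0.3]
finger_gap: 60.4
t 4.00 pos [410.8 238.9  41.3] az -52.8 tilt 0.01deg gap 60.4 F [-0.4  0.1 -0.3] j [0.503 0.402 2.057 0.    0.683 1.424]
clock: 4.5
position: [411.3, 239.2, 42.3]
ee_rot: [0.896, -0.445, 0.001, -0.001]
ft_force: [0.4, -1.0, 6.2]
finger_gap: 25.4
t 4.50 pos [411.3 239.2  42.3] az -52.8 tilt 0.13deg gap 25.4 F [ 0.4 -1.   6.2] j [0.503 0.4   2.056 0.    0.683 1.424]
shift [-0.3  1.8  2.3] turn [-0.002 -0.     0.003]
```

```bash
python3 -m inch '[0,0,0,0,0,0,20, 0,0,-5,0,0,0,20, 0,0,-15,0,0,0,20, 0,0,-30,0,0,0,20, 0,0,-30,0,0,0,20]' 40;python3 go.py;  python3 - <<'E'
from h import *
p,d=optics.capture("scene"); p=p[:,:,::-1][270:390,270:430]; cv2.imwrite("pics/s2.png",cv2.resize(p,None,fx=4.5,fy=4.5,interpolation=cv2.INTER_CUBIC))
E
```

```text
clock: 5.0
position: [411.7, 239.5, 73.2]
ee_rot: [0.896, -0.445, 0.001, -0.002]
ft_force: [0.1, -0.4, 0.3]
finger_gap: 25.5
t 5.00 pos [411.7 239.5  73.2] az -52.8 tilt 0.25deg gap 25.5 F [ 0.1 -0.4  0.3] j [0.503 0.352 2.024 0.    0.761 1.424]
```

View pics/s2.png

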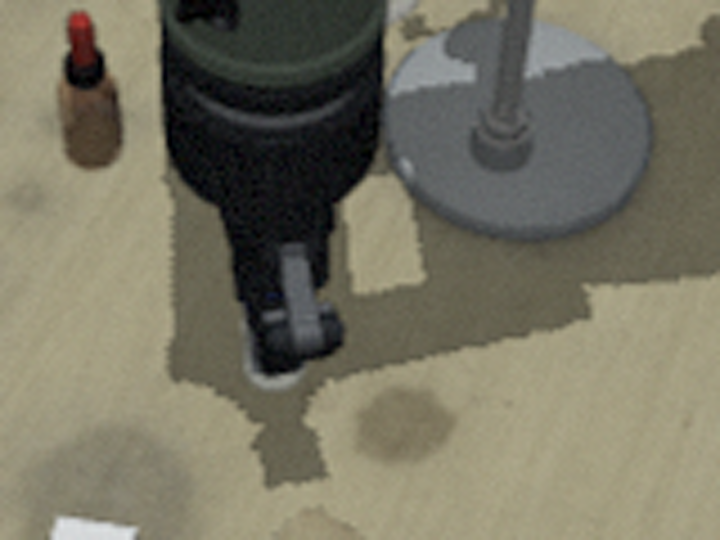

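Vial held. Fit arm geometry with the poses so far to check crossing clearance.

```bash
python3 - <<'E'
import numpy as np
from scipy.optimize import least_squares
D=[(224.9,529.2,245.3,.32,1.565),(358.5,315.8,245.5,.166,1.775),(410.2,238.3,199.6,.199,1.856),(408.8,239.7,108.9,.302,1.983),(410.8,238.9,41.3,.402,2.057),(411.7,239.5,73.2,.352,2.024)]
D=np.array(D); r=np.hypot(D[:,0],D[:,1])
def f(p):
    L1,L2,h,q=p
    return np.r_[L1*np.sin(D[:,3])+L2*np.sin(D[:,3]+D[:,4])+q-r, L1*np.cos(D[:,3])+L2*np.cos(D[:,3]+D[:,4])+h-D[:,2]]
s=least_squares(f,[450,450,-50,0]); print(np.round(s.x,1),np.round(s.fun,1))
L1,L2,h,q=s.x
print("elbow start r,z-rel:",L1*np.sin(.32)+q,L1*np.cos(.32))
E
python3 go.py 411 239 300 -53 545 150 300 -53 585 20 300 -53 565 -90 300 -53 470.7 -176.8 300 -53
```

```text
[ 546.4  412.8 -143.3    2.8] [-7.8  0.1  1.7  3.3  1.7  0.9  2.5  0.8  0.6 -0.8 -2.  -1.1]
elbow start r,z-rel: 174.66327869324164 518.7019243665211
t 5.05 pos [411.2 239.2  72.3] az -52.8 tilt 0.15deg gap 25.6 F [ 0.8  0.2 -0.7] j [0.503 0.353 2.025 0.    0.76  1.425]
shift [ 1.000e-01 -4.000e-01 -2.277e+02] turn [-0.003 -0.     0.003]
shift [ 152.   -53.4 -227.5] turn [-0.003 -0.     0.003]
shift [ 279.7   -6.7 -227.6] turn [-0.003 -0.     0.003]
shift [ 355.3   75.7 -227.8] turn [-0.003 -0.     0.003]
shift [ 367.5  203.3 -228.1] turn [-0.003 -0.     0.003]
```

```bash
python3 -m inch '[0,0,-45,0,0,0,20, 10,-3,-90,0,0,0,20, 35,-12,-130,0,0,0,20, 65,-23,-165,0,0,0,20, 100,-35,-195,0,0,0,20]' 40;python3 go.py;python3 -m inch '[35,-12,-15,0,0,0,20, 60,-15,-23,0,0,0,20, 95,-5,-23,0,0,0,20, 135,10,-23,0,0,0,20, 180,28,-23,0,0,0,20]' 40;python3 go.py 565 -90 260 -53 470.7 -176.8 200 -53; 
```

```text
clock: 5.55
position: [499.2, 180.0, 268.2]
ee_rot: [0.896, -0.444, 0.0, -0.001]
ft_force: [0.5, 0.5, 0.4]
finger_gap: 25.3
t 5.55 pos [499.2 180.  268.2] az -52.8 tilt 0.08deg gap 25.3 F [0.5 0.5 0.4] j [0.324 0.235 1.626 0.    1.28  1.245]
clock: 6.05
position: [585.5, 19.0, 288.4]
ee_rot: [0.896, -0.444, -0.001, 0.0]
ft_force: [1.0, 0.1, -0.6]
finger_gap: 25.3
t 6.05 pos [585.5  19.  288.4] az -52.7 tilt 0.08deg gap 25.3 F [ 1.   0.1 -0.6] j [1.300e-02 3.150e-01 1.463e+00 1.000e-03 1.365e+00 9.330e-01]
shift [74.4 82.3 28.4] turn [0.001 0.001 0.004]
shift [ 86.5 209.8  88.5] turn [0.001 0.001 0.004]
```

```bash
python3 -m inch '[37,40,10,0,0,0,20, 74,82,28,0,0,0,20, 78,122,45,0,0,0,20, 82,165,65,0,0,0,20, 86.5,210,88,0,0,0,20]' 40;python3 go.py 470.7 -176.8 100 -53; python3 - <<'E'
from h import *
for n in ("top","scene"):
    p,d=optics.capture(n); cv2.imwrite(f"pics/{n}3.png",p[:,:,::-1])
E
```

```text
clock: 6.55
position: [471.4, -174.6, 201.8]
ee_rot: [0.896, -0.445, -0.0, 0.0]
ft_force: [0.0, -0.3, -1.2]
finger_gap: 25.2
t 6.55 pos [ 471.4 -174.6  201.8] az -52.8 tilt 0.04deg gap 25.2 F [ 0.  -0.3 -1.2] j [-0.378  0.241  1.794 -0.     1.108  0.545]
shift [  1.4   1.8 101.8] turn [0.    0.    0.003]
```

View pics/scene3.png

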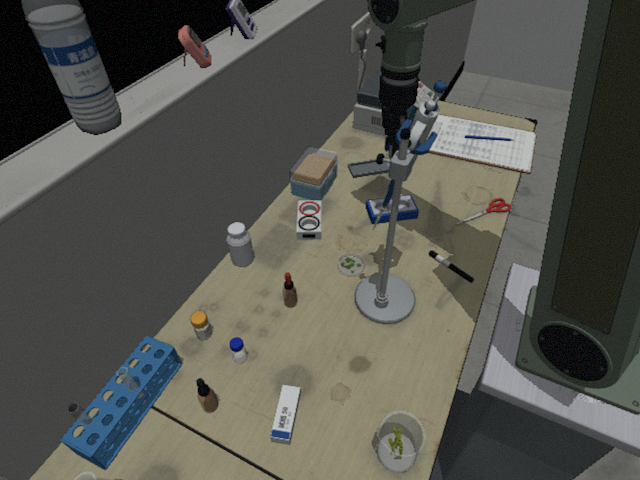

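The gripper is over the cold block behind the stand (scene ~(395,170)). Descend.

```bash
python3 -m inch '[0.5,1,30,0,0,0,20, 1,1.8,60,0,0,0,20, 1.4,1.8,90,0,0,0,20, 1.4,1.8,115,0,0,0,20, 1.4,1.8,128,0,0,0,20]' 40;python3 go.py 470.7 -176.8 50 -53; python3 - <<'E'
from h import *
for n in ("scene",):
    p,d=optics.capture(n); p=p[:,:,::-1][140:260,330:490]; cv2.imwrite("pics/s4.png",cv2.resize(p,None,fx=4.5,fy=4.5,interpolation=cv2.INTER_CUBIC))
E
```

```text
clock: 7.15
position: [471.7, -174.6, 72.9]
ee_rot: [0.896, -0.445, -0.002, -0.0]
ft_force: [0.3, -0.2, -0.0]
finger_gap: 25.0
t 7.15 pos [ 471.7 -174.6   72.9] az -52.8 tilt 0.21deg gap 25.0 F [ 0.3 -0.2 -0. ] j [-0.378  0.389  1.959  0.     0.797  0.544]
shift [ 1.2  2.1 22.9] turn [0.002 0.003 0.003]
```

View pics/s4.png

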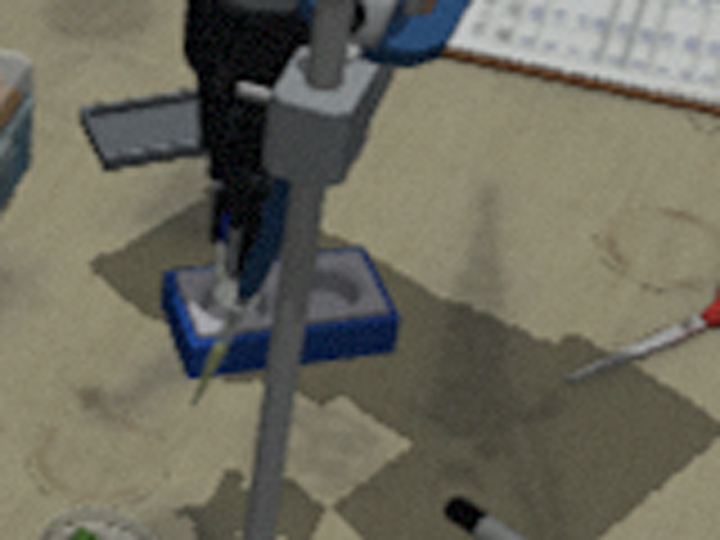

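```bash
for i in 1 2 3; do python3 -m inch '[0,0,0,0,0,0,20]' >/dev/null; python3 go.py 470.7 -176.8 50 -53; done
```

```text
t 7.30 pos [ 472.4 -175.    74.4] az -52.8 tilt 0.11deg gap 25.4 F [-0.4  0.4 -0. ] j [-0.378  0.388  1.957  0.     0.799  0.544]
shift [ 0.4  2.5 24.4] turn [0.001 0.002 0.003]
t 7.40 pos [ 473.3 -175.5   75.8] az -52.8 tilt 0.08deg gap 25.4 F [ 0.3 -0.6 -0.3] j [-0.378  0.386  1.956  0.     0.799  0.543]
shift [-0.6  2.9 25.8] turn [-0.001 -0.001  0.003]
t 7.50 pos [ 473.3 -175.7   76.2] az -52.8 tilt 0.13deg gap 25.3 F [-0.  -0.5 -0.3] j [-0.378  0.385  1.956  0.     0.799  0.543]
shift [-0.7  2.8 26.2] turn [-0.001 -0.002  0.003]
```

```bash
python3 -m inch '[-0.5,1.5,8,0,0,0,20, -0.5,1.5,14,0,0,0,20, -0.5,1.5,18,0,0,0,20, -0.5,1.5,21,0,0,0,20, -0.5,1.5,21,0,0,0,20]' 40;python3 -m inch '[0,0,0,0,0,0,20, 0,0,2,0,0,0,20, 0,0,3,0,0,0,20]'; python3 go.py 470.7 -176.8 50 -53
```

```text
clock: 8.0
position: [470.6, -175.9, 53.6]
ee_rot: [0.896, -0.445, -0.001, 0.0]
ft_force: [0.1, -0.6, 0.2]
finger_gap: 25.4
clock: 8.3
position: [471.0, -176.0, 51.2]
ee_rot: [0.896, -0.445, 0.0, -0.0]
ft_force: [-0.5, -0.2, -0.7]
finger_gap: 25.3
t 8.30 pos [ 471.  -176.    51.2] az -52.8 tilt 0.01deg gap 25.3 F [-0.5 -0.2 -0.7] j [-0.381  0.419  1.985  0.     0.738  0.541]
shift [0.4 0.7 1.2] turn [-0.    -0.     0.003]
```

```bash
python3 -m inch '[0,0,1,0,0,0,20, 0,0,1.5,0,0,0,20, 0,0,1.5,0,0,0,20]'; python3 -m inch '[0,0,0,0,0,0,45, 0,0,0,0,0,0,45, 0,0,0,0,0,0,45]';  python3 go.py 470.7 -176.8 50 -53
```

```text
clock: 8.6
position: [471.0, -176.1, 50.3]
ee_rot: [0.896, -0.445, 0.0, -0.0]
ft_force: [-1.3, 0.2, 4.8]
finger_gap: 25.1
clock: 8.9
position: [470.9, -176.0, 49.6]
ee_rot: [0.896, -0.445, -0.0, -0.0]
ft_force: [-0.4, 0.1, -0.7]
finger_gap: 45.0
t 8.90 pos [ 470.9 -176.    49.6] az -52.8 tilt 0.01deg gap 45.0 F [-0.4  0.1 -0.7] j [-0.381  0.421  1.986  0.     0.734  0.541]
shift [ 0.5  0.6 -0.4] turn [-0.     0.     0.003]
```

```bash
python3 -m inch '[0,0,-45,0,0,0,45, 0,0,-90,0,0,0,60, 0,-10,-135,0,0,0,60, -2,-45,-170,0,0,0,60, -5,-85,-195,0,0,0,60]';python3 -m inch '[-7,-42,-10,0,0,0,60, -42,-78,-20,0,0,0,60, -83,-110,-20,0,0,0,60, -120,-140,-20,0,0,0,60, -158,-170,-20,0,0,0,60]';  python3 go.py 564 311 180 -53; python3 - <<'E'
from h import *
for n in ("top",):
    p,d=optics.capture(n); p=p[:,:,::-1][180:310,325:480]; cv2.imwrite("pics/t5.png",cv2.resize(p,None,fx=4.5,fy=4.5,interpolation=cv2.INTER_CUBIC))
E
```

```text
clock: 9.4
position: [536.4, -120.9, 247.9]
ee_rot: [0.895, -0.446, 0.002, -0.0]
ft_force: [1.5, -1.0, -0.0]
finger_gap: 60.2
clock: 9.9
position: [575.4, 109.9, 264.5]
ee_rot: [0.896, -0.445, -0.0, 0.0]
ft_force: [0.7, 0.6, 0.7]
finger_gap: 60.1
t 9.90 pos [575.4 109.9 264.5] az -52.8 tilt 0.00deg gap 60.1 F [0.7 0.6 0.7] j [0.169 0.326 1.507 0.    1.309 1.091]
shift [-167.2 -112.4   84.5] turn [0.    0.    0.003]
```

View pics/t5.png

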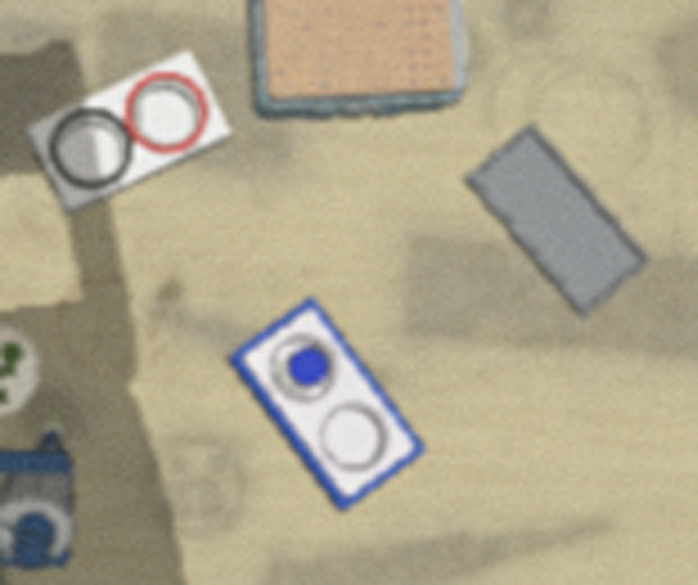

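The top view shows vial_b upright in the far well (309,366 in the crop). On to vial_a.

```bash
python3 -m inch '[-40,-27,5,0,0,0,60, -80,-54,20,0,0,0,60, -118,-79,45,0,0,0,60, -150,-100,70,0,0,0,60, -167,-112,95,0,0,0,60]';python3 -m inch '[0,0,0,0,0,0,60, 0,0,0,0,0,0,60]'>/dev/null;  python3 go.py 564 311 41 -53
```

```text
clock: 10.45
position: [563.2, 311.6, 168.3]
ee_rot: [0.896, -0.444, -0.0, -0.0]
ft_force: [0.5, -0.1, -1.0]
finger_gap: 60.1
t 10.65 pos [563.7 308.4 169.1] az -52.8 tilt 0.10deg gap 59.7 F [ 0.7 -0.4  0.1] j [ 4.830e-01  4.780e-01  1.511e+00 -1.000e-03  1.154e+00  1.404e+00]
shift [ -2.   -2.  128.1] turn [ 0.002 -0.     0.004]
```

```bash
python3 -m inch '[-2,-2,30,0,0,0,60, -2,-2,65,0,0,0,60, -2,-2,95,0,0,0,60, -2,-2,116,0,0,0,60, -2,-2,127,0,0,0,60]';python3 -m inch '[0,0,0,0,0,0,60, 0,0,0,0,0,0,60]'>/dev/null;  python3 go.py 564 311 41 -53
```

```text
clock: 11.15
position: [564.7, 309.8, 42.4]
ee_rot: [0.895, -0.446, -0.0, 0.0]
ft_force: [-1.3, -0.3, -0.6]
finger_gap: 60.0
t 11.35 pos [565.6 311.3  44.4] az -52.9 tilt 0.17deg gap 59.4 F [-0.2 -0.4  0.8] j [ 0.485  0.601  1.644 -0.     0.894  1.408]
shift [-0.7  1.5  3.4] turn [-0.003 -0.     0.002]
```

```bash
python3 -m inch '[-0.5,1.5,3,0,0,0,60, -0.5,1.5,3,0,0,0,20, -0.5,1.5,3,0,0,0,20, -0.5,1.5,3,0,0,0,20, -0.5,1.5,3,0,0,0,20]' 40;python3 -m inch '[0,0,0,0,0,0,20, 0,0,0,0,0,0,20, 0,0,0,0,0,0,20]';  python3 go.py 564 311 41 -53;python3 -m inch '[0,0,-6,0,0,0,20, 0,0,-16,0,0,0,20, 0,0,-30,0,0,0,20, 0,0,-30,0,0,0,20]'
```

```text
clock: 11.85
position: [563.2, 311.1, 40.5]
ee_rot: [0.896, -0.445, 0.0, -0.0]
ft_force: [-0.2, -0.5, 3.5]
finger_gap: 25.5
clock: 12.15
position: [563.2, 311.2, 40.4]
ee_rot: [0.896, -0.445, 0.0, -0.001]
ft_force: [-0.1, -0.2, 5.1]
finger_gap: 25.5
t 12.15 pos [563.2 311.2  40.4] az -52.8 tilt 0.07deg gap 25.5 F [-0.1 -0.2  5.1] j [0.487 0.603 1.652 0.    0.886 1.409]
shift [ 0.6 -0.5 -0.6] turn [-0.001 -0.     0.003]
clock: 12.55
position: [564.2, 311.8, 72.4]
ee_rot: [0.896, -0.445, 0.001, -0.002]
ft_force: [-0.7, -0.6, 0.2]
finger_gap: 25.9
```

```bash
python3 -m inch '[0,0,-45,0,0,0,20, 10,7,-90,0,0,0,20, 35,23,-130,0,0,0,20, 70,46,-165,0,0,0,20, 108,72,-185,0,0,0,20]';python3 -m inch '[40,26,-8,0,0,0,20, 75,54,-10,0,0,0,20, 113,86,-10,0,0,0,20, 151,119,-10,0,0,0,20, 189,150,-10,0,0,0,20]'; python3 go.py;python3 -m inch '[24,22,0,0,0,0,20, 28,66,10,0,0,0,20, 31,110,30,0,0,0,20, 34,155,55,0,0,0,20, 36,199,75,0,0,0,20]';python3 -m inch '[0,0,0,0,0,0,20, 0,0,0,0,0,0,20, 0,0,0,0,0,0,20]'>/dev/null; python3 go.py 429.8 -208.2 49 -53
```

```text
clock: 13.05
position: [571.2, 185.4, 256.0]
ee_rot: [0.896, -0.444, 0.002, -0.002]
ft_force: [0.9, -0.6, 0.0]
finger_gap: 25.5
clock: 13.55
position: [564.5, -57.5, 263.0]
ee_rot: [0.896, -0.445, 0.0, -0.0]
ft_force: [1.3, 0.1, 0.4]
finger_gap: 25.6
t 13.55 pos [564.5 -57.5 263. ] az -52.8 tilt 0.03deg gap 25.6 F [1.3 0.1 0.4] j [-0.122  0.297  1.552  0.     1.292  0.8  ]
clock: 14.05
position: [426.8, -205.4, 187.0]
ee_rot: [0.896, -0.445, 0.0, 0.0]
ft_force: [0.0, -1.7, -1.0]
finger_gap: 25.5
t 14.35 pos [ 429.7 -204.6  188.6] az -52.8 tilt 0.15deg gap 25.5 F [ 1.   0.2 -0.1] j [-4.690e-01  2.110e-01  1.872e+00  1.000e-03  1.057e+00  4.530e-01]
shift [  2.7   2.3 139.6] turn [-0.002 -0.002  0.003]
```

```bash
python3 -m inch '[2.5,2.5,30,0,0,0,20, 2.5,2.5,60,0,0,0,20, 2.5,2.5,85,0,0,0,20, 2.5,2.5,105,0,0,0,20, 2.5,2.5,114,0,0,0,20]';python3 -m inch '[0,0,0,0,0,0,20, 0,0,0,0,0,0,20, 0,0,0,0,0,0,20]'>/dev/null; python3 go.py 429.8 -208.2 49 -53;  python3 - <<'E'
from h import *
for n in ("scene",):
    p,d=optics.capture(n); p=p[:,:,::-1][140:260,330:490]; cv2.imwrite("pics/s6.png",cv2.resize(p,None,fx=4.5,fy=4.5,interpolation=cv2.INTER_CUBIC))
E
```

```text
clock: 14.85
position: [428.7, -207.1, 72.7]
ee_rot: [0.896, -0.444, -0.001, -0.0]
ft_force: [0.6, -0.2, -0.7]
finger_gap: 25.5
t 15.15 pos [ 429.  -208.4   74.9] az -52.8 tilt 0.16deg gap 25.2 F [ 0.2 -0.5 -0.5] j [-0.476  0.351  2.02   0.     0.768  0.445]
shift [ 0.3 -0.7 25.9] turn [-0.001 -0.002  0.003]
```

View pics/s6.png

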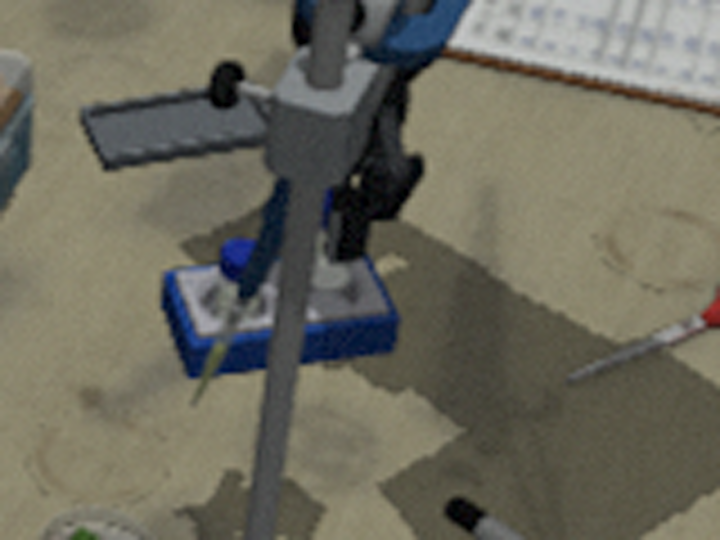

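The vial hangs over the near well (crop 335,275). Lower to the floor and release.

```bash
python3 -m inch '[0,-0.3,8,0,0,0,20, 0,-0.3,15,0,0,0,20, 0,-0.3,19,0,0,0,20, 0,-0.3,22,0,0,0,20, 0,-0.3,23,0,0,0,20]';python3 -m inch '[0,0,0,0,0,0,20, 0,0,1.5,0,0,0,20, 0,0,3,0,0,0,20,0,0,3,0,0,0,20]';python3 go.py
```

```text
clock: 15.7
position: [427.9, -207.8, 50.2]
ee_rot: [0.896, -0.445, -0.001, -0.0]
ft_force: [-0.3, 0.4, 0.3]
finger_gap: 25.7
clock: 16.1
position: [428.5, -208.0, 48.4]
ee_rot: [0.896, -0.445, 0.0, -0.0]
ft_force: [-0.3, -0.7, 4.9]
finger_gap: 25.4
t 16.10 pos [ 428.5 -208.    48.4] az -52.8 tilt 0.05deg gap 25.4 F [-0.3 -0.7  4.9] j [-0.476  0.391  2.048  0.     0.701  0.446]
```

```bash
python3 -m inch '[0,0,0,0,0,0,45, 0,0,0,0,0,0,45, 0,0,0,0,0,0,45, 0,0,0,0,0,0,45]';python3 -m inch '[0,0,-45,0,0,0,45, 0,0,-90,0,0,0,60, -1,-15,-135,0,0,0,60, -4,-50,-170,0,0,0,60, -7,-90,-195,0,0,0,60]'; python3 go.py 565 -90 260 26 578 110 250 26 541 160 200 26;  python3 - <<'E'
from h import *
for n in ("top","scene"):
    p,d=optics.capture(n); cv2.imwrite(f"pics/{n}7.png",p[:,:,::-1])
E
```

```text
clock: 16.5
position: [428.1, -207.9, 47.6]
ee_rot: [0.896, -0.445, -0.0, -0.0]
ft_force: [0.0, -1.4, -0.6]
finger_gap: 45.1
clock: 17.0
position: [496.4, -148.0, 245.9]
ee_rot: [0.895, -0.446, 0.002, -0.0]
ft_force: [1.6, -0.7, -0.1]
finger_gap: 60.2
t 17.00 pos [ 496.4 -148.   245.9] az -52.9 tilt 0.24deg gap 60.2 F [ 1.6 -0.7 -0.1] j [-0.312  0.228  1.693 -0.     1.217  0.612]
shift [ -4.9 -89.7 -13.9] turn [ 1.000e-03 -5.000e-03 -1.378e+00]
shift [-156.7 -220.6   -4.1] turn [ 1.000e-03 -5.000e-03 -1.378e+00]
shift [-219.1 -221.1   45.7] turn [ 1.000e-03 -5.000e-03 -1.378e+00]
```

View pics/scene7.png

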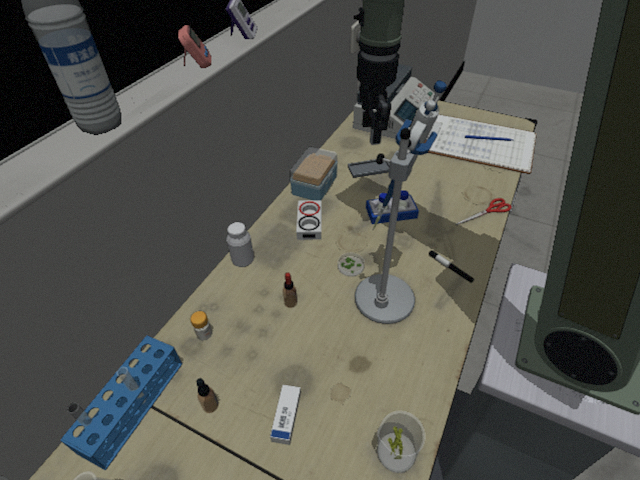

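The scene shows both vials standing in the block (≈(382,203),(401,198)), the carton fully visible at (286,414). Continue to the red dropper.

```bash
python3 -m inch '[-2,-45,-10,0,0,-0.15,60, -5,-85,-14,0,0,-0.3,60, -40,-118,-14,0,0,-0.44,60, -78,-150,-12,0,0,-0.59,60, -117,-183,-10,0,0,-0.74,60]'; python3 go.py 541 160 200 26;  python3 - <<'E'
from h import *
im=cv2.imread("pics/scene7.png")
c=im[370:455,255:320]; cv2.imwrite("pics/cart.png",cv2.resize(c,None,fx=8,fy=6.9,interpolation=cv2.INTER_CUBIC))
c=im[180:230,355:430]; cv2.imwrite("pics/cb.png",cv2.resize(c,None,fx=8,fy=8,interpolation=cv2.INTER_CUBIC))
E
```

```text
clock: 17.6
position: [570.1, 55.8, 251.6]
ee_rot: [0.996, -0.088, -0.001, 0.0]
ft_force: [1.2, -0.1, -0.2]
finger_gap: 60.0
t 17.60 pos [570.1  55.8 251.6] az -10.1 tilt 0.11deg gap 60.0 F [ 1.2 -0.1 -0.2] j [ 0.078  0.313  1.558 -0.     1.273  0.254]
shift [-46.9 -97.5  51.7] turn [ 0.     0.002 -0.63 ]
```

View pics/cart.png

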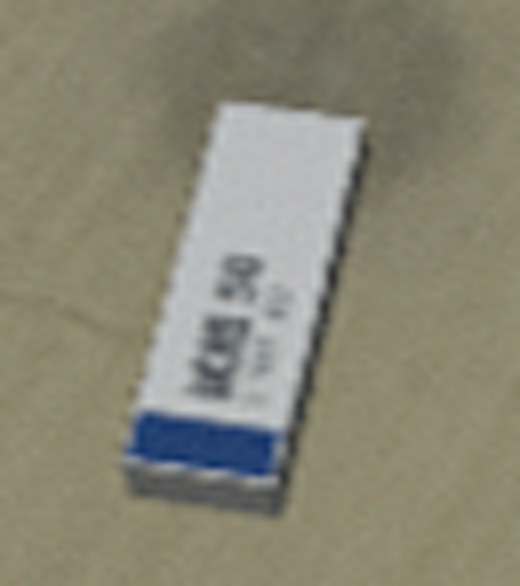

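View pics/cb.png

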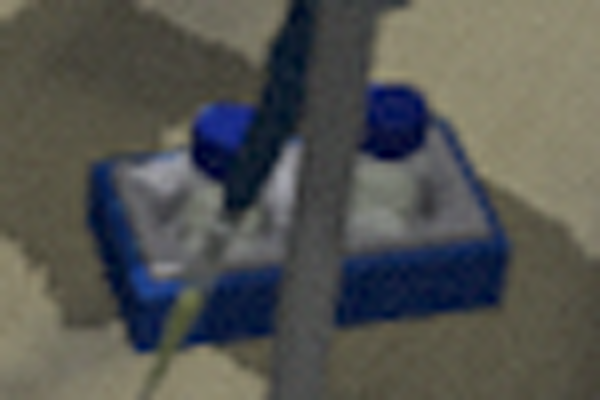

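```bash
python3 -m inch '[-12,-25,0,0,0,-0.13,60, -24,-50,10,0,0,-0.26,60, -36,-75,25,0,0,-0.4,60, -47,-97,40,0,0,-0.53,60, -47,-97,55,0,0,-0.63,60]';python3 -m inch '[0,0,0,0,0,0,60, 0,0,0,0,0,0,60, 0,0,0,0,0,0,60]'>/dev/null; python3 go.py 541 160 44 26;  python3 - <<'E'
from h import *
s=lambda x,y:(x/8+255-.44,y/6.9+370-.43)
w=np.array([onz("scene",s(*p),22)[:2] for p in ((218,103),(366,120),(278,475),(128,460))]); print("carton",np.round(w.mean(0),1))
print("edges",[ (round(np.hypot(*(w[(i+1)%4]-w[i])),1),round(np.degrees(np.arctan2(*(w[(i+1)%4]-w[i])[::-1])),1)) for i in range(4)])
for n in ("scene",):
    p,d=optics.capture(n); p=p[:,:,::-1][210:330,230:390]; cv2.imwrite("pics/s8.png",cv2.resize(p,None,fx=4.5,fy=4.5,interpolation=cv2.INTER_CUBIC))
E
```

```text
clock: 18.1
position: [540.4, 160.5, 196.3]
ee_rot: [0.974, 0.226, -0.001, -0.0]
ft_force: [0.2, -0.9, 0.2]
finger_gap: 59.7
t 18.40 pos [542.5 158.1 198.5] az 25.5 tilt 0.07deg gap 60.1 F [-0.2 -0.   1.3] j [ 0.263  0.337  1.662 -0.     1.141 -0.183]
shift [ -0.7  -2.5 154.5] turn [ 0.    -0.001 -0.008]
carton [432.  366.8]
edges [(np.float64(32.7), np.float64(-161.5)), (np.float64(87.0), np.float64(107.0)), (np.float64(30.4), np.float64(20.2)), (np.float64(87.9), np.float64(-71.5))]
```

View pics/s8.png

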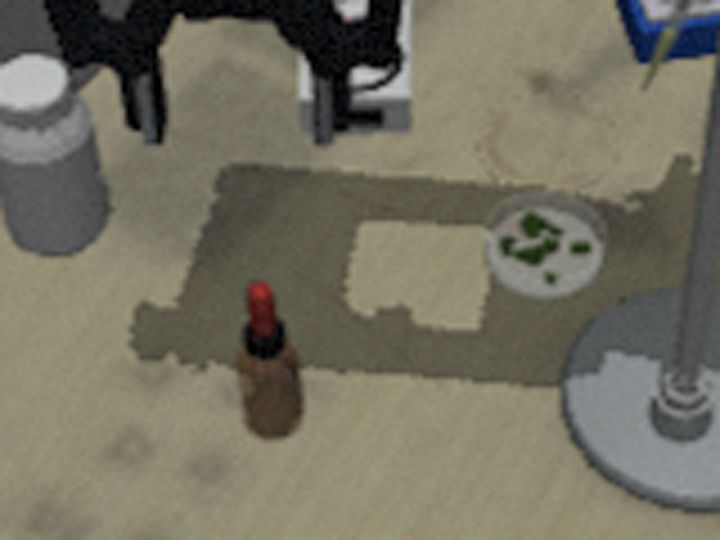

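```bash
python3 -m inch '[-0.5,-1.5,35,0,0,0,60, -0.7,-2.5,75,0,0,-0.008,60, -0.7,-2.5,110,0,0,-0.008,60, -0.7,-2.5,135,0,0,-0.008,60, -0.7,-2.5,148,0,0,-0.008,60]';python3 -m inch '[0,0,0,0,0,0,60, 0,0,0,0,0,0,60, 0,0,0,0,0,0,60]'; python3 go.py 541 160 44 26
```

```text
clock: 18.95
position: [539.7, 159.9, 48.2]
ee_rot: [0.974, 0.225, -0.001, 0.0]
ft_force: [-0.6, -0.4, 0.5]
finger_gap: 59.7
clock: 19.25
position: [541.6, 160.9, 51.5]
ee_rot: [0.974, 0.226, 0.002, -0.0]
ft_force: [0.3, 0.4, 0.3]
finger_gap: 60.2
t 19.25 pos [541.6 160.9  51.5] az 26.1 tilt 0.21deg gap 60.2 F [0.3 0.4 0.3] j [ 0.268  0.492  1.841  0.     0.805 -0.187]
shift [-0.9  0.5  7.5] turn [ 0.001 -0.004  0.002]
```

```bash
python3 -m inch '[-0.5,0.5,4,0,0,0,60, -0.5,0.5,7,0,0,0,60, -0.5,0.5,7,0,0,0,60, -0.5,0.5,7,0,0,0,20, -0.5,0.5,7,0,0,0,20]' 40;python3 -m inch '[0,0,0,0,0,0,20, 0,0,0,0,0,0,20, 0,0,0,0,0,0,20, 0,0,0,0,0,0,20]'; python3 go.py 541 160 44 26; python3 -m inch '[0,0,-8,0,0,0,20, 0,0,-20,0,0,0,20, 0,0,-35,0,0,0,20, 0,0,-35,0,0,0,20]'; python3 - <<'E'
from h import *
for n in ("scene",):
    p,d=optics.capture(n); p=p[:,:,::-1][210:330,230:390]; cv2.imwrite("pics/s9.png",cv2.resize(p,None,fx=4.5,fy=4.5,interpolation=cv2.INTER_CUBIC))
E
```

```text
clock: 19.75
position: [540.1, 160.0, 42.9]
ee_rot: [0.974, 0.226, 0.0, -0.0]
ft_force: [-0.4, 0.1, -0.2]
finger_gap: 31.9
clock: 20.15
position: [540.2, 160.0, 43.0]
ee_rot: [0.974, 0.226, 0.0, -0.0]
ft_force: [0.7, 0.1, 2.3]
finger_gap: 26.3
t 20.15 pos [540.2 160.   43. ] az 26.1 tilt 0.03deg gap 26.3 F [0.7 0.1 2.3] j [ 0.267  0.502  1.85   0.     0.789 -0.189]
shift [ 0.7  0.3 -1. ] turn [-0.    -0.     0.002]
clock: 20.55
position: [541.7, 160.3, 80.4]
ee_rot: [0.974, 0.226, 0.003, -0.0]
ft_force: [0.7, 0.1, -0.3]
finger_gap: 26.5
```

View pics/s9.png

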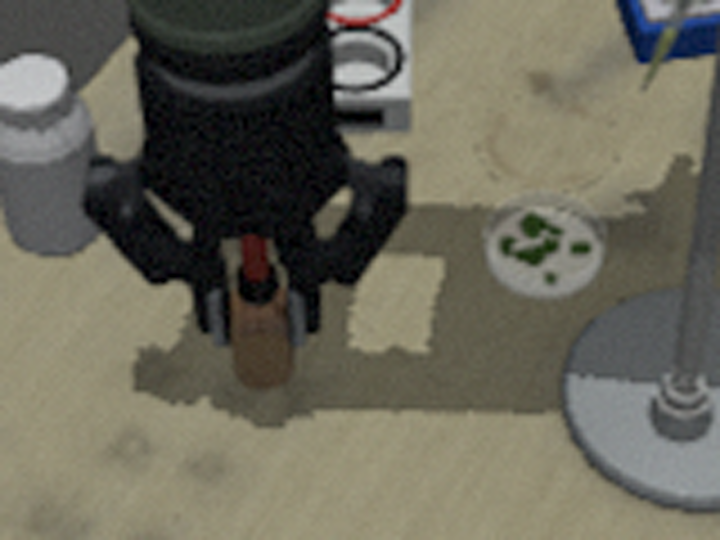

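Red dropper is held upright (crop 262,330). Carry to the rack.

```bash
python3 -m inch '[0,0,-45,0,0,0,20, -2,20,-90,0,0,0,20, -6,55,-125,0,0,0,20, -11,95,-145,0,0,0,20, -17,140,-155,0,0,0,20]';python3 go.py; python3 -m inch '[-5,45,-5,0,0,0,20, -10,85,0,0,0,0,20, -14,115,20,0,0,0,20, -16,127,50,0,0,0,20, -16,127,80,0,0,0,20]';python3 -m inch '[0,0,0,0,0,0,20, 0,0,0,0,0,0,20, 0,0,0,0,0,0,20]'>/dev/null; python3 go.py 629.8 -94.2 49 26;
```

```text
clock: 21.1
position: [587.3, 26.0, 235.2]
ee_rot: [0.974, 0.227, 0.002, 0.0]
ft_force: [1.1, 0.3, -0.7]
finger_gap: 26.1
t 21.10 pos [587.3  26.  235.2] az 26.2 tilt 0.22deg gap 26.1 F [ 1.1  0.3 -0.7] j [ 0.025  0.344  1.553  0.     1.24  -0.433]
clock: 21.6
position: [628.3, -96.6, 151.3]
ee_rot: [0.974, 0.225, 0.0, 0.0]
ft_force: [0.3, 0.2, 0.2]
finger_gap: 26.4
t 21.90 pos [629.  -94.1 154.6] az 26.2 tilt 0.17deg gap 26.3 F [ 0.4 -0.6 -0.4] j [-0.167  0.478  1.551  0.     1.11  -0.623]
shift [  0.4   0.3 105.6] turn [ 0.002 -0.003  0.003]
```

```bash
python3 -m inch '[0.4,0.3,25,0,0,0,20, 0.4,0.3,50,0,0,0,20, 0.4,0.3,67,0,0,0,20, 0.4,0.3,76,0,0,0,20, 0.4,0.3,80,0,0,0,20]';python3 -m inch '[0,0,0,0,0,0,20, 0,0,0,0,0,0,20, 0,0,0,0,0,0,20]'>/dev/null; python3 go.py 629.8 -94.2 49 26; python3 - <<'E'
from h import *
for n in ("scene",):
    p,d=optics.capture(n); p=p[:,:,::-1][150:270,240:400]; cv2.imwrite("pics/s10.png",cv2.resize(p,None,fx=4.5,fy=4.5,interpolation=cv2.INTER_CUBIC))
E
```

```text
clock: 22.4
position: [629.0, -94.2, 73.4]
ee_rot: [0.974, 0.226, 0.001, 0.0]
ft_force: [-0.6, -0.3, -0.2]
finger_gap: 26.3
t 22.70 pos [629.2 -94.5  73.9] az 26.1 tilt 0.12deg gap 26.4 F [-0.  -0.3  0.3] j [-0.167  0.556  1.641  0.     0.943 -0.623]
shift [ 0.6 -0.  24.9] turn [ 0.001 -0.002  0.002]
```

View pics/s10.png

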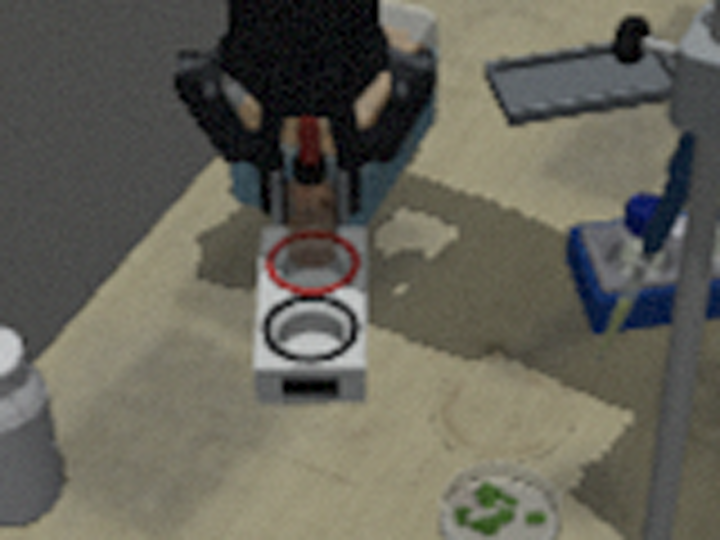

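The bottle is centred above the red ring (crop 313,262). Lower it.

```bash
python3 -m inch '[0.3,0,8,0,0,0,20, 0.5,0,15,0,0,0,20, 0.5,0,19,0,0,0,20, 0.5,0,21,0,0,0,20, 0.5,0,22,0,0,0,20]';python3 -m inch '[0,0,0,0,0,0,20, 0,0,1.5,0,0,0,20, 0,0,3,0,0,0,20,0,0,3,0,0,0,20]';python3 go.py
```

```text
clock: 23.25
position: [628.8, -94.2, 50.3]
ee_rot: [0.974, 0.226, -0.0, -0.0]
ft_force: [0.8, -0.1, -0.8]
finger_gap: 26.5
clock: 23.65
position: [629.3, -94.3, 49.0]
ee_rot: [0.974, 0.226, 0.001, 0.0]
ft_force: [-0.6, 0.0, 5.3]
finger_gap: 26.3
t 23.65 pos [629.3 -94.3  49. ] az 26.1 tilt 0.07deg gap 26.3 F [-0.6  0.   5.3] j [-0.167  0.584  1.663  0.     0.893 -0.623]
```

```bash
python3 -m inch '[0,0,0,0,0,0,42, 0,0,0,0,0,0,42, 0,0,0,0,0,0,42, 0,0,0,0,0,0,42]';python3 -m inch '[0,0,-45,0,0,0,42, 0,0,-90,0,0,0,42, 4,-12,-135,0,0,0,60, 13,-42,-170,0,0,0,60, 26,-80,-185,0,0,0,60]'; python3 -m inch '[15,-46,0,0,0,0,60, 30,-92,0,0,0,0,60, 45,-138,0,0,0,0,60, 60,-184,0,0,0,0,60, 75,-230,0,0,0,0,60]';python3 go.py; python3 -m inch '[15,-46,0,0,0,0,60, 30,-92,5,0,0,0,60, 45,-136,15,0,0,0,60, 57,-173,30,0,0,0,60, 57,-173,40,0,0,0,60]';python3 -m inch '[0,0,0,0,0,0,60, 0,0,0,0,0,0,60, 0,0,0,0,0,0,60]'>/dev/null; python3 go.py 558.5 409.3 44 26; python3 - <<'E'
from h import *
for n in ("top","scene"):
    p,d=optics.capture(n); cv2.imwrite(f"pics/{n}11.png",p[:,:,::-1])
E
```

```text
clock: 24.05
position: [628.9, -94.2, 47.6]
ee_rot: [0.974, 0.226, -0.0, -0.0]
ft_force: [0.2, 0.7, 0.9]
finger_gap: 41.9
clock: 24.55
position: [618.5, -11.4, 237.2]
ee_rot: [0.974, 0.225, 0.004, 0.001]
ft_force: [0.8, 0.2, -0.2]
finger_gap: 59.7
clock: 25.05
position: [582.5, 230.4, 232.8]
ee_rot: [0.974, 0.226, 0.0, -0.0]
ft_force: [0.6, -0.3, 0.1]
finger_gap: 60.1
t 25.05 pos [582.5 230.4 232.8] az 26.1 tilt 0.01deg gap 60.1 F [ 0.6 -0.3  0.1] j [ 0.358  0.408  1.46  -0.     1.273 -0.098]
clock: 25.55
position: [556.3, 413.8, 190.9]
ee_rot: [0.974, 0.229, -0.001, -0.001]
ft_force: [0.6, 0.1, 0.6]
finger_gap: 60.0
t 25.85 pos [558.9 407.9 193.9] az 26.0 tilt 0.08deg gap 60.1 F [-1.3  0.   0.1] j [ 0.614  0.535  1.345 -0.     1.26   0.16 ]
shift [ 1.000e-01 -1.500e+00  1.499e+02] turn [-0.    -0.001  0.001]
```

View pics/scene11.png

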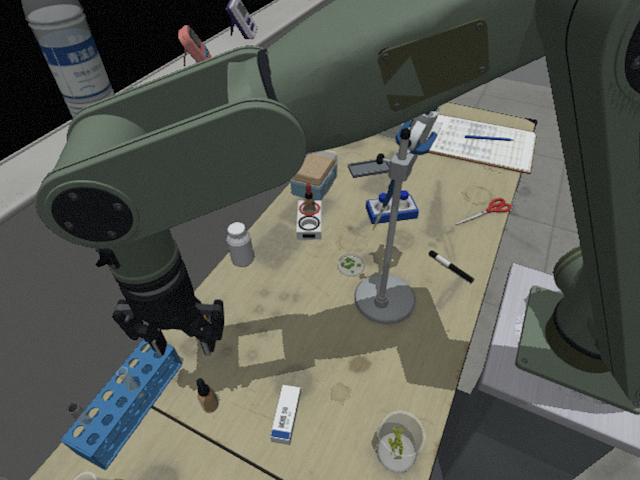

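The red dropper stands in the red well (309,195) and the gripper is above the black dropper. Descend.

```bash
python3 -m inch '[0,-1.5,35,0,0,0,60, 0,-1.5,75,0,0,0,60, 0,-1.5,110,0,0,0,60, 0,-1.5,133,0,0,0,60, 0,-1.5,144,0,0,0,60]';python3 -m inch '[0,0,0,0,0,0,60, 0,0,0,0,0,0,60, 0,0,0,0,0,0,60]'>/dev/null; python3 go.py 558.5 409.3 43.5 26
```

```text
clock: 26.45
position: [556.9, 408.9, 46.8]
ee_rot: [0.974, 0.226, -0.002, 0.001]
ft_force: [-0.3, 0.1, 0.7]
finger_gap: 60.1
t 26.75 pos [558.6 411.   51. ] az 26.1 tilt 0.22deg gap 60.1 F [-0.9  0.4 -0.4] j [0.618 0.655 1.509 0.    0.973 0.162]
shift [-0.8  1.5  7.5] turn [-0.001 -0.004  0.002]
```

```bash
python3 -m inch '[-0.5,1.5,4,0,0,0,60, -0.5,1.5,7,0,0,0,60, -0.5,1.5,7,0,0,0,60, -0.5,1.5,7,0,0,0,20, -0.5,1.5,7,0,0,0,20]' 40;python3 -m inch '[0,0,0,0,0,0,20, 0,0,0,0,0,0,20, 0,0,0,0,0,0,20, 0,0,0,0,0,0,20]'; python3 go.py 558.5 409.3 43.5 26; python3 -m inch '[0,0,-8,0,0,0,20, 0,0,-20,0,0,0,20, 0,0,-35,0,0,0,20, 0,0,-35,0,0,0,20]'; python3 - <<'E'
from h import *
for n in ("scene",):
    p,d=optics.capture(n); p=p[:,:,::-1][310:430,130:290]; cv2.imwrite("pics/s12.png",cv2.resize(p,None,fx=4.5,fy=4.5,interpolation=cv2.INTER_CUBIC))
E
```

```text
clock: 27.25
position: [557.7, 408.9, 41.9]
ee_rot: [0.974, 0.226, 0.0, -0.0]
ft_force: [0.4, -0.8, 0.1]
finger_gap: 32.0
clock: 27.65
position: [557.8, 408.9, 42.0]
ee_rot: [0.974, 0.226, 0.0, -0.0]
ft_force: [0.4, 0.3, 1.2]
finger_gap: 26.0
t 27.65 pos [557.8 408.9  42. ] az 26.1 tilt 0.03deg gap 26.0 F [0.4 0.3 1.2] j [0.616 0.664 1.519 0.    0.958 0.16 ]
shift [ 0.8 -0.  -1.5] turn [-0.    -0.     0.002]
clock: 28.05
position: [559.2, 409.9, 80.5]
ee_rot: [0.974, 0.226, 0.003, -0.001]
ft_force: [1.1, -0.2, 0.5]
finger_gap: 26.3
```

View pics/s12.png

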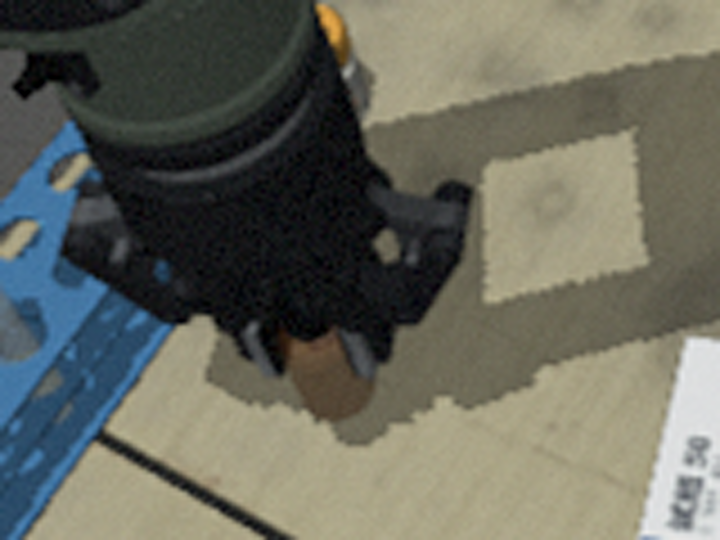

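```bash
python3 -m inch '[0,0,-45,0,0,0,20, -3,8,-90,0,0,0,20, -14,38,-130,0,0,0,20, -28,76,-155,0,0,0,20, -43,118,-160,0,0,0,20]';python3 -m inch '[-16,44,0,0,0,0,20, -32,88,0,0,0,0,20, -48,132,0,0,0,0,20, -64,176,0,0,0,0,20, -80,220,0,0,0,0,20]'; python3 go.py;python3 -m inch '[-16,44,5,0,0,0,20, -29,78,15,0,0,0,20, -35,94,35,0,0,0,20, -35,94,60,0,0,0,20, -35,94,80,0,0,0,20]';python3 -m inch '[0,0,0,0,0,0,20, 0,0,0,0,0,0,20, 0,0,0,0,0,0,20]'>/dev/null; python3 go.py 607 -48 48 26
```

```text
clock: 28.6
position: [572.2, 283.9, 241.0]
ee_rot: [0.974, 0.227, 0.004, -0.001]
ft_force: [1.7, -0.8, -0.5]
finger_gap: 26.4
clock: 29.1
position: [595.7, 49.3, 236.7]
ee_rot: [0.974, 0.226, -0.0, -0.0]
ft_force: [-0.1, 0.2, -0.7]
finger_gap: 26.2
t 29.10 pos [595.7  49.3 236.7] az 26.1 tilt 0.02deg gap 26.2 F [-0.1  0.2 -0.7] j [ 0.063  0.361  1.525  0.     1.257 -0.393]
clock: 29.6
position: [605.3, -49.7, 155.3]
ee_rot: [0.974, 0.225, -0.001, -0.0]
ft_force: [-0.3, 0.6, -0.2]
finger_gap: 26.1
t 29.90 pos [606.8 -48.5 158.2] az 26.2 tilt 0.14deg gap 26.6 F [-0.5 -0.4 -0.8] j [-0.099  0.435  1.615  0.     1.089 -0.555]
shift [ 1.000e-01 -5.000e-01  1.102e+02] turn [ 0.001 -0.002  0.003]
```

```bash
python3 -m inch '[0,-0.5,25,0,0,0,20, 0,-0.5,50,0,0,0,20, 0,-0.5,70,0,0,0,20, 0,-0.5,80,0,0,0,20, 0,-0.5,84,0,0,0,20]';python3 -m inch '[0,0,0,0,0,0,20, 0,0,0,0,0,0,20, 0,0,0,0,0,0,20]'>/dev/null; python3 go.py 607 -48 48 26; python3 - <<'E'
from h import *
for n in ("scene",):
    p,d=optics.capture(n); p=p[:,:,::-1][150:270,240:400]; cv2.imwrite("pics/s13.png",cv2.resize(p,None,fx=4.5,fy=4.5,interpolation=cv2.INTER_CUBIC))
E
```

```text
clock: 30.4
position: [606.0, -48.1, 72.8]
ee_rot: [0.974, 0.226, 0.0, 0.0]
ft_force: [0.4, -1.1, -0.4]
finger_gap: 26.3
t 30.70 pos [606.6 -48.2  74. ] az 26.1 tilt 0.13deg gap 26.6 F [-0.2  0.2 -0.8] j [-0.098  0.52   1.712  0.     0.908 -0.554]
shift [ 0.4 -0.1 26. ] turn [ 0.001 -0.002  0.002]
```

View pics/s13.png

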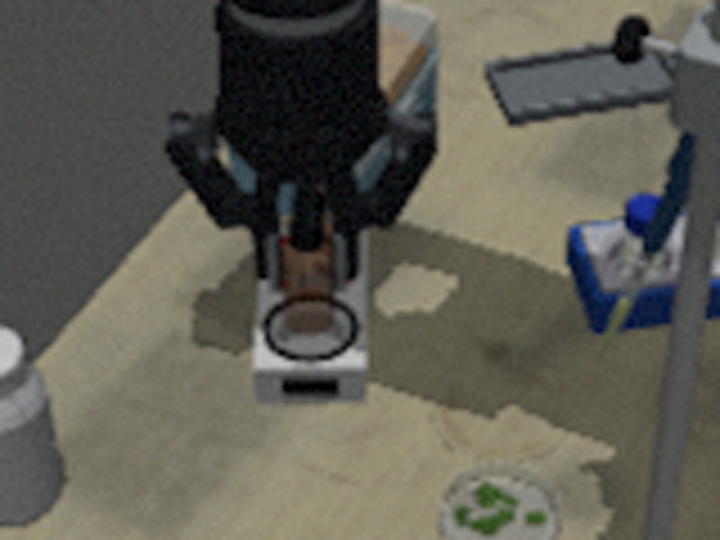

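Bottle centred over the black ring (crop 311,328). Lower.

```bash
python3 -m inch '[0.3,0,8,0,0,0,20, 0.4,0,15,0,0,0,20, 0.4,0,19,0,0,0,20, 0.4,0,22,0,0,0,20, 0.4,0,23,0,0,0,20]';python3 -m inch '[0,0,0,0,0,0,20, 0,0,1.5,0,0,0,20, 0,0,3,0,0,0,20,0,0,3,0,0,0,20]';python3 go.py
```

```text
clock: 31.25
position: [605.9, -48.0, 49.1]
ee_rot: [0.974, 0.226, -0.0, -0.0]
ft_force: [-0.3, -0.4, -0.4]
finger_gap: 26.6
clock: 31.65
position: [606.6, -48.1, 47.9]
ee_rot: [0.974, 0.226, 0.001, 0.0]
ft_force: [-0.6, -0.2, 5.9]
finger_gap: 26.0
t 31.65 pos [606.6 -48.1  47.9] az 26.1 tilt 0.07deg gap 26.0 F [-0.6 -0.2  5.9] j [-0.098  0.551  1.735  0.     0.855 -0.554]
```

```bash
python3 -m inch '[0,0,0,0,0,0,42, 0,0,0,0,0,0,42, 0,0,0,0,0,0,42, 0,0,0,0,0,0,42]';python3 -m inch '[0,0,-45,0,0,0,42, 0,0,-90,0,0,0,42, 1,-12,-135,0,0,0,60, 3,-45,-170,0,0,0,60, 5,-85,-185,0,0,0,60]'; python3 -m inch '[3,-48,0,0,0,0,60, 6,-96,0,0,0,0,60, 9,-144,0,0,0,0,60, 12,-192,0,0,0,0,60, 14,-240,0,0,0,0,60]';python3 go.py; python3 -m inch '[2,-48,10,0,0,0.05,60, 5,-90,25,0,0,0.1,60, 7,-124,50,0,0,0.147,60, 7,-124,85,0,0,0.147,60, 7,-124,110,0,0,0.147,60]';python3 -m inch '[0,0,0,0,0,0,60, 0,0,0,0,0,0,60, 0,0,0,0,0,0,60]'>/dev/null; python3 go.py 432 366.7 25 17.7; python3 - <<'E'
from h import *
for n in ("top","scene"):
    p,d=optics.capture(n); cv2.imwrite(f"pics/{n}14.png",p[:,:,::-1])
E
```

```text
clock: 32.05
position: [606.1, -48.0, 46.7]
ee_rot: [0.974, 0.226, -0.0, -0.0]
ft_force: [0.3, 0.4, 0.1]
finger_gap: 42.1
clock: 32.55
position: [574.8, 30.5, 235.9]
ee_rot: [0.974, 0.225, 0.004, 0.001]
ft_force: [0.8, 0.7, 0.6]
finger_gap: 60.6
clock: 33.05
position: [479.1, 253.7, 231.9]
ee_rot: [0.974, 0.226, 0.0, -0.0]
ft_force: [1.0, 0.6, -0.6]
finger_gap: 60.0
t 33.05 pos [479.1 253.7 231.9] az 26.1 tilt 0.03deg gap 60.0 F [ 1.   0.6 -0.6] j [0.466 0.277 1.661 0.    1.203 0.01 ]
clock: 33.55
position: [430.4, 367.2, 119.8]
ee_rot: [0.988, 0.155, -0.001, 0.0]
ft_force: [-1.1, -0.3, -0.2]
finger_gap: 60.2
t 33.85 pos [432.9 367.1 123.6] az 17.7 tilt 0.19deg gap 59.7 F [ 0.6 -0.1  0.2] j [0.683 0.41  1.758 0.    0.97  0.374]
shift [-1.3  0.2 98.5] turn [-0.001 -0.003 -0.   ]
```

View pics/scene14.png

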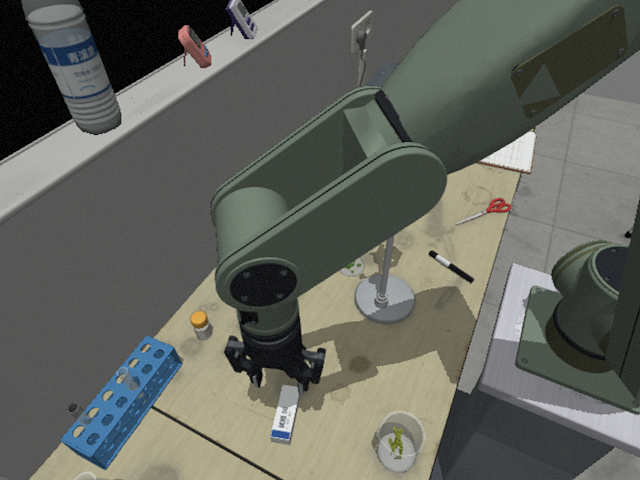

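The fingers straddle the carton (285,400). Descend to 25 mm.

```bash
python3 -m inch '[-1,0.2,25,0,0,0,60, -1.3,0.2,55,0,0,0,60, -1.3,0.2,75,0,0,0,60, -1.3,0.2,87,0,0,0,60, -1.3,0.2,93,0,0,0,60]';python3 -m inch '[0,0,0,0,0,0,60, 0,0,0,0,0,0,60, 0,0,0,0,0,0,60]'>/dev/null; python3 go.py 432 366.7 24 17.7
```

```text
clock: 34.45
position: [430.9, 366.0, 28.6]
ee_rot: [0.988, 0.154, 0.0, -0.0]
ft_force: [-0.2, 0.7, 0.4]
finger_gap: 60.0
t 34.75 pos [431.3 366.5  29.9] az 17.7 tilt 0.13deg gap 59.8 F [ 0.2  0.8 -0.2] j [0.684 0.522 1.857 0.    0.76  0.375]
shift [0.8 0.  5.9] turn [-0.001 -0.002  0.   ]
```

```bash
python3 -m inch '[0.5,0,3,0,0,0,60, 0.8,0,5,0,0,0,60, 0.8,0,5,0,0,0,60, 0.8,0,5,0,0,0,20, 0.8,0,5,0,0,0,20]' 40;python3 -m inch '[0,0,0,0,0,0,20, 0,0,0,0,0,0,20, 0,0,0,0,0,0,20, 0,0,0,0,0,0,20]'; python3 go.py 432 366.7 24 17.7; python3 -m inch '[0,0,-8,0,0,0,20, 0,0,-20,0,0,0,20, 0,0,-35,0,0,0,20, 0,0,-35,0,0,0,20]'; python3 go.py;python3 - <<'E'
from h import *
for n in ("scene",):
    p,d=optics.capture(n); p=p[:,:,::-1][330:450,210:370]; cv2.imwrite("pics/s15.png",cv2.resize(p,None,fx=4.5,fy=4.5,interpolation=cv2.INTER_CUBIC))
E
```

```text
clock: 35.25
position: [431.4, 366.2, 23.9]
ee_rot: [0.988, 0.154, 0.0, -0.0]
ft_force: [0.4, 0.3, 4.2]
finger_gap: 31.6
clock: 35.65
position: [431.6, 366.4, 24.1]
ee_rot: [0.988, 0.154, 0.0, -0.0]
ft_force: [-0.1, 0.5, 3.1]
finger_gap: 30.5
t 35.65 pos [431.6 366.4  24.1] az 17.7 tilt 0.04deg gap 30.5 F [-0.1  0.5  3.1] j [0.684 0.531 1.86  0.    0.75  0.374]
shift [ 0.5 -0.2  0.1] turn [-0.    -0.001  0.   ]
clock: 36.05
position: [432.6, 367.2, 61.3]
ee_rot: [0.988, 0.154, 0.002, -0.001]
ft_force: [0.2, -0.1, -0.2]
finger_gap: 30.9
t 36.05 pos [432.6 367.2  61.3] az 17.7 tilt 0.29deg gap 30.9 F [ 0.2 -0.1 -0.2] j [0.684 0.482 1.827 0.    0.828 0.375]
```

View pics/s15.png

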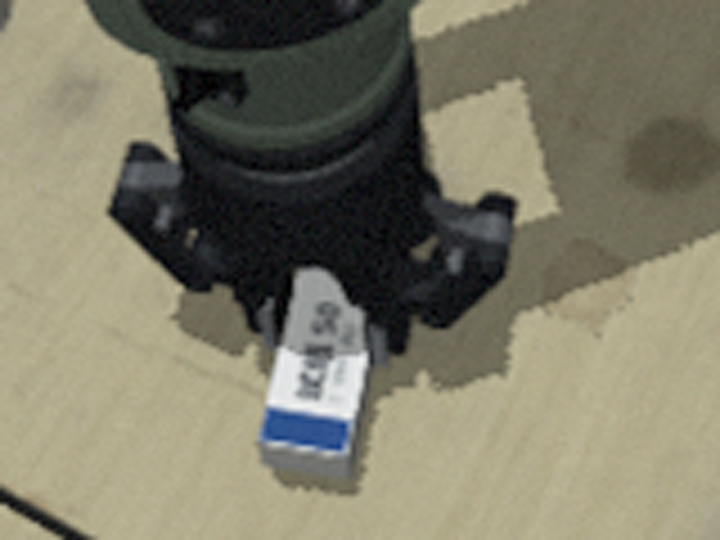

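```bash
python3 -m inch '[0,0,-45,0,0,0,20, 4,15,-90,0,0,0,20, 12,50,-120,0,0,0,20, 22,92,-143,0,0,0,20, 32,135,-165,0,0,0,20]';python3 go.py 560 150 235 -49.4 590 20 235 -49.4 590 -120 235 -49.4 567 -339 120 -49.4
```

```text
clock: 36.6
position: [503.1, 246.3, 224.8]
ee_rot: [0.988, 0.155, 0.0, -0.0]
ft_force: [2.0, 0.7, 0.5]
finger_gap: 30.9
t 36.60 pos [503.1 246.3 224.8] az 17.8 tilt 0.02deg gap 30.9 F [2.  0.7 0.5] j [0.435 0.31  1.632 0.    1.199 0.124]
shift [ 24.8 109.  -10.2] turn [-0.    -0.     1.173]
shift [ 13.6 242.  -10.2] turn [-0.    -0.     1.173]
shift [-29.1 375.3 -10.2] turn [-0.    -0.     1.173]
shift [-117.9  576.8  104.7] turn [-0.    -0.     1.173]
```

```bash
python3 -m inch '[11,48,-10,0,0,0.12,20, 22,96,-12,0,0,0.24,20, 20,144,-12,0,0,0.36,20, 17,192,-12,0,0,0.48,20, 14,240,-12,0,0,0.6,20]';python3 go.py 590 -120 235 -49.4 567 -339 120 -49.4
```

```text
clock: 37.1
position: [589.1, 21.0, 235.2]
ee_rot: [0.989, -0.147, -0.001, 0.0]
ft_force: [1.2, 0.8, 0.5]
finger_gap: 31.0
t 37.10 pos [589.1  21.  235.2] az -17.0 tilt 0.07deg gap 31.0 F [1.2 0.8 0.5] j [0.016 0.349 1.546 0.    1.247 0.312]
shift [4.200e+01 1.346e+02 1.000e-01] turn [0.001 0.001 0.566]
shift [ 84.  350.8 115.1] turn [0.001 0.001 0.566]
```

```bash
python3 -m inch '[14,46,0,0,0,0.12,20, 28,92,0,0,0,0.24,20, 42,137,0,0,0,0.36,20, 51,184,0,0,0,0.48,20, 60,231,0,0,0,0.566,20]';python3 go.py 567 -339 120 -49.4
```

```text
clock: 37.6
position: [579.7, -217.4, 235.0]
ee_rot: [0.909, -0.417, -0.001, -0.0]
ft_force: [-0.1, 0.4, -0.3]
finger_gap: 30.7
t 37.60 pos [ 579.7 -217.4  235. ] az -49.3 tilt 0.08deg gap 30.7 F [-0.1  0.4 -0.3] j [-0.377  0.396  1.474  0.     1.273  0.484]
shift [ 84.1  88.9 114.9] turn [0.    0.001 0.001]
```

```bash
python3 -m inch '[30,32,0,0,0,0,20, 62,66,20,0,0,0,20, 84,89,50,0,0,0,20, 84,89,85,0,0,0,20, 84,89,115,0,0,0,20]';python3 -m inch '[0,0,0,0,0,0,20, 0,0,0,0,0,0,20, 0,0,0,0,0,0,20]'>/dev/null; python3 go.py 567 -339 28 -49.4; python3 - <<'E'
from h import *
for n in ("top","scene"):
    p,d=optics.capture(n); cv2.imwrite(f"pics/{n}16.png",p[:,:,::-1])
E
```

```text
clock: 38.1
position: [566.8, -338.3, 118.1]
ee_rot: [0.909, -0.417, -0.001, -0.0]
ft_force: [0.1, 1.0, 0.0]
finger_gap: 30.7
t 38.40 pos [ 569.3 -337.7  122.8] az -49.1 tilt 0.20deg gap 30.8 F [0.1 0.4 0.4] j [-0.553  0.543  1.522  0.     1.073  0.304]
shift [-0.8  2.8 94.8] turn [-0.001 -0.003  0.006]
```

View pics/scene16.png

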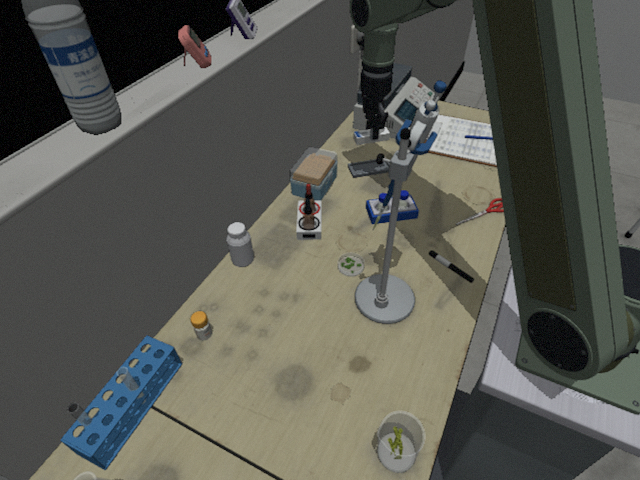

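Droppers stand in the rack; the carton is above the tray. I'll check the tray's modelled outline against both pictures before lowering.

```bash
python3 - <<'E'
from h import *
c=np.array([567,-339]); a=np.radians(40.6); L=np.array([np.cos(a),np.sin(a)]); S=np.array([-L[1],L[0]])
out=[]
for n,off in (("scene",(330,120)),("top",(400,180))):
    im=cv2.imread(f"pics/{n}{'7' if n=='scene' else '0'}.png"); w=(100,80)
    c0=im[off[1]:off[1]+w[1],off[0]:off[0]+w[0]]; k=6; c0=cv2.resize(c0,None,fx=k,fy=k,interpolation=cv2.INTER_CUBIC)
    for hx,hy,z,col in ((28,57,11,(0,0,255)),(24,53,11,(0,255,0))):
        pts=[proj(n,[*(c+S*sx*hx+L*sy*hy),z]) for sx,sy in ((1,1),(1,-1),(-1,-1),(-1,1))]
        pts=((np.array(pts)-off+.5)*k).astype(np.int32); cv2.polylines(c0,[pts],True,col,1)
    out.append(c0)
im=np.vstack([out[0][:290],out[1][:300]]); cv2.imwrite("pics/tray.png",im)
E
```

```text
(no output)
```

View pics/tray.png

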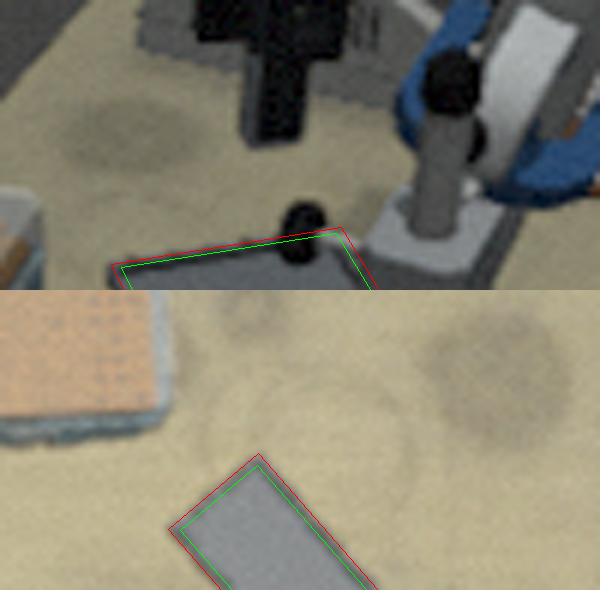

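The outline fits both pictures. Lower.

```bash
python3 -m inch '[-0.8,2.8,25,0,0,0.006,20, -0.8,2.8,45,0,0,0.006,20, -0.8,2.8,62,0,0,0.006,20, -0.8,2.8,74,0,0,0.006,20, -0.8,2.8,78,0,0,0.006,20]';python3 -m inch '[0,0,0,0,0,0,20, 0,0,0,0,0,0,20, 0,0,0,0,0,0,20]'>/dev/null; python3 go.py 567 -339 28 -49.4; python3 - <<'E'
from h import *
p,d=optics.capture("scene"); p=p[:,:,::-1][120:220,310:430]; cv2.imwrite("pics/s17.png",cv2.resize(p,None,fx=5.5,fy=5.5,interpolation=cv2.INTER_CUBIC))
E
```

```text
clock: 39.0
position: [565.5, -338.3, 42.5]
ee_rot: [0.908, -0.418, -0.0, -0.0]
ft_force: [-1.1, 0.4, -0.4]
finger_gap: 31.1
t 39.30 pos [ 566.2 -338.9   43.9] az -49.4 tilt 0.12deg gap 30.6 F [ 0.7  0.1 -0.9] j [-0.557  0.62   1.606  0.     0.914  0.306]
shift [ 0.6 -0.6 15.9] turn [-0.001 -0.002 -0.001]
```

View pics/s17.png

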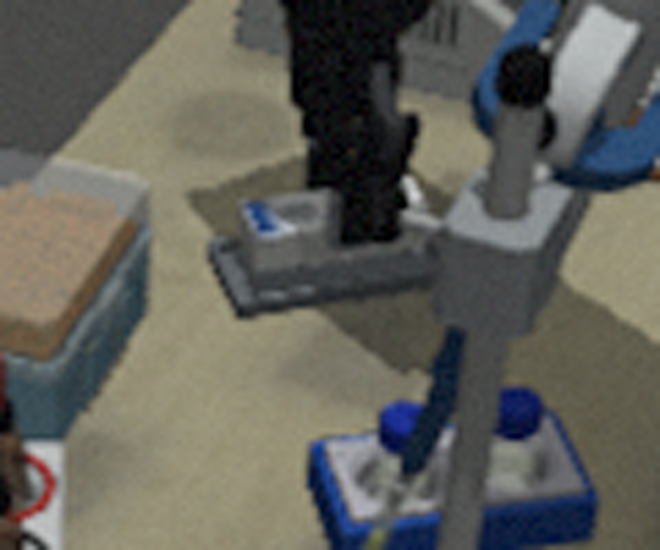

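```bash
python3 -m inch '[0.5,-0.5,5,0,0,0,20, 0.5,-0.5,9,0,0,0,20, 0.5,-0.5,12,0,0,0,20, 0.5,-0.5,14,0,0,0,20, 0.5,-0.5,14,0,0,0,20]';python3 -m inch '[0,0,0,0,0,0,20, 0,0,1.5,0,0,0,20, 0,0,2.5,0,0,0,20,0,0,2.5,0,0,0,20]';python3 go.py
```

```text
clock: 39.85
position: [566.0, -338.4, 28.2]
ee_rot: [0.908, -0.418, -0.0, -0.0]
ft_force: [0.7, 0.3, -0.7]
finger_gap: 30.6
clock: 40.25
position: [566.4, -338.7, 27.0]
ee_rot: [0.908, -0.418, 0.0, 0.0]
ft_force: [-0.7, 0.5, 4.5]
finger_gap: 31.0
t 40.25 pos [ 566.4 -338.7   27. ] az -49.4 tilt 0.04deg gap 31.0 F [-0.7  0.5  4.5] j [-0.556  0.639  1.618  0.     0.883  0.307]
```

Floor contact at the expected height (27.0). Release and lift straight up, then clear.

```bash
python3 -m inch '[0,0,0,0,0,0,48, 0,0,0,0,0,0,48, 0,0,0,0,0,0,48, 0,0,0,0,0,0,48]';python3 -m inch '[0,0,-20,0,0,0,48, 0,0,-60,0,0,0,48, 0,0,-105,0,0,0,48, 0,0,-150,0,0,0,48, 0,0,-195,0,0,0,48]'; python3 -m inch '[-30,-32,0,0,0,0,48, -60,-64,0,0,0,0,48, -85,-90,0,0,0,0,48, -95,-130,0,0,0,0,48, -105,-170,0,0,0,0,48]'; python3 go.py 589 21 235 -49.4
```

```text
clock: 40.65
position: [566.2, -338.5, 26.0]
ee_rot: [0.908, -0.418, -0.0, -0.0]
ft_force: [0.6, -1.4, -0.2]
finger_gap: 48.0
clock: 41.15
position: [566.0, -338.4, 223.0]
ee_rot: [0.908, -0.418, -0.0, -0.0]
ft_force: [-0.1, -0.1, -0.6]
finger_gap: 48.0
clock: 41.65
position: [627.3, -146.9, 221.7]
ee_rot: [0.908, -0.418, 0.0, -0.0]
ft_force: [0.4, -0.6, -0.0]
finger_gap: 47.6
t 41.65 pos [ 627.3 -146.9  221.7] az -49.5 tilt 0.03deg gap 47.6 F [ 0.4 -0.6 -0. ] j [-0.248  0.443  1.432 -0.     1.266  0.615]
shift [-152.5  -80.   -13.3] turn [-0.    -0.    -0.001]
```

```bash
python3 -m inch '[-44,-23,-5,0,0,0,48, -88,-46,-10,0,0,0,48, -130,-68,-13,0,0,0,48, -165,-97,-13,0,0,0,48, -200,-130,-13,0,0,0,48]'; python3 -m inch '[-35,-32,0,0,0,0,48, -70,-64,0,0,0,0,48, -70,-64,0,0,0,0,48]';python3 go.py; python3 - <<'E'
from h import *
for n in ("top","scene"):
    p,d=optics.capture(n); cv2.imwrite(f"pics/{n}18.png",p[:,:,::-1])
im=cv2.imread("pics/top18.png")[180:310,325:480]; a=cv2.resize(im,None,fx=4.5,fy=4.5,interpolation=cv2.INTER_CUBIC); cv2.imwrite("pics/t18c.png",a)
for q in ["vial_a","dropper_red","dropper_black","strip_carton","leaf_dish","yellow_bottle"]:
    for n in ("top","scene"):
        print(q,n,[(round(x["score"],2),np.round(onz(n,x["at"],{"vial_a":8,"dropper_red":6,"dropper_black":6,"strip_carton":3}.get(q,0))[:2]).tolist()) for x in optics.tip_of(n,q)[:2]])
E
```

```text
clock: 42.15
position: [595.1, 89.8, 234.7]
ee_rot: [0.908, -0.418, 0.0, -0.0]
ft_force: [0.7, -0.5, 0.2]
finger_gap: 48.2
clock: 42.45
position: [598.6, 188.6, 233.9]
ee_rot: [0.91, -0.415, -0.001, -0.001]
ft_force: [-0.4, -0.4, -0.0]
finger_gap: 48.3
t 42.45 pos [598.6 188.6 233.9] az -49.1 tilt 0.15deg gap 48.3 F [-0.4 -0.4 -0. ] j [0.286 0.409 1.456 0.003 1.276 1.142]
vial_a top [(0.64, [469.0, -170.0]), (0.43, [435.0, -205.0])]
vial_a scene [(0.52, [467.0, -162.0]), (0.44, [436.0, -222.0])]
dropper_red top [(0.61, [641.0, -97.0])]
dropper_red scene [(0.65, [627.0, -94.0])]
dropper_black top [(0.54, [602.0, -36.0]), (0.28, [572.0, -336.0])]
dropper_black scene [(0.48, [618.0, -40.0])]
strip_carton top [(0.68, [575.0, -338.0])]
strip_carton scene [(0.57, [561.0, -321.0])]
leaf_dish top [(0.69, [467.0, 19.0])]
leaf_dish scene [(0.96, [468.0, 16.0])]
yellow_bottle top [(0.35, [653.0, 299.0])]
yellow_bottle scene [(0.79, [661.0, 300.0])]
```

View pics/t18c.png

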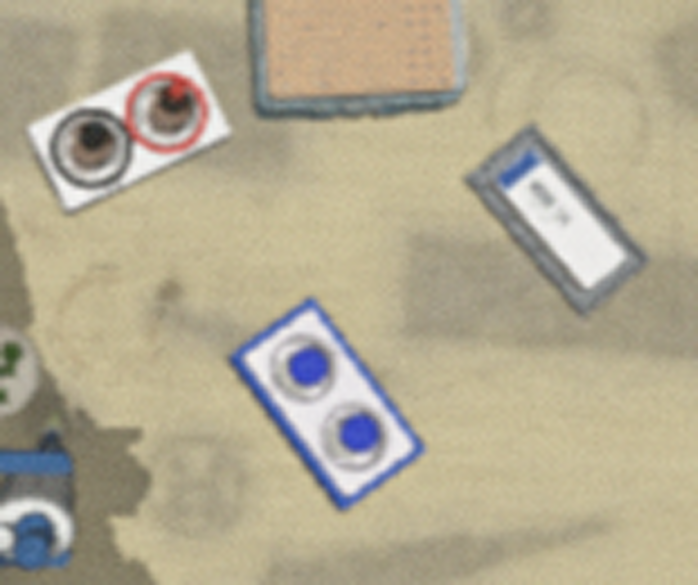

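View pics/scene18.png

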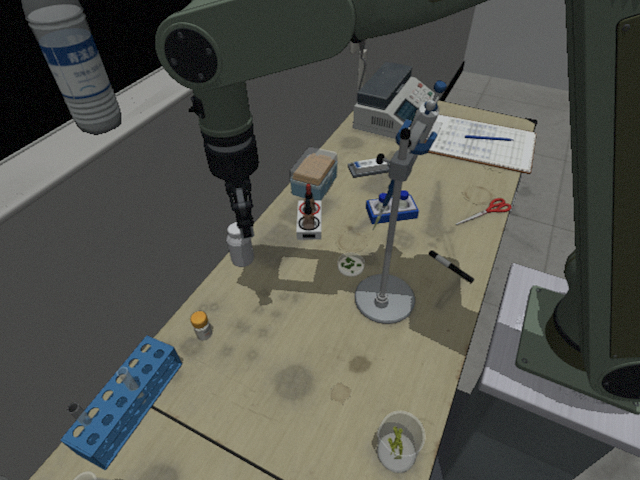

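The top crop shows the caps at (309,366) and (360,433) inside the wells, the droppers in the wells of their own colour, and the carton inside the lip. I'll run one numeric check, then hand in.

```bash
python3 -m inch '[0,0,0,0,0,0,48, 0,0,0,0,0,0,48, 0,0,0,0,0,0,48]'; python3 - <<'E'
from h import *
t=lambda x,y:(x/4.5+325-.39,y/4.5+180-.39)
def cb(p): 
    d=p-np.array([450.,-192.3]); a=np.radians(37); return np.round([d@[-np.sin(a),np.cos(a)],d@[np.cos(a),np.sin(a)]],1)
for p in ((309,366),(360,433)):
    w=onz("top",t(*p),61)[:2]; print("vial",np.round(w,1),"in block (x,y)",cb(w))
for nm,p,well in (("red",(178,95),(629.8,-94.2)),("black",(95,134),(607,-48))):
    w=onz("top",t(*p),97)[:2]; print(nm,np.round(w,1),"off",np.round(w-well,1))
w=np.array([onz("top",t(*p),25)[:2] for p in ((529,146),(630,262),(590,291),(497,177))]).mean(0); print("carton",np.round(w,1),"off",np.round(w-[567,-339],1))
p,d=optics.capture("top"); W=world("top",d)
print("carton top z",np.median(W[225:233,446:453,2]).round(1),"tray floor expected top 25; caps z",[W[int(round(t(*q)[1])),int(round(t(*q)[0])),2].round(1) for q in ((309,366),(360,433))])
E
```

```text
clock: 43.45
position: [598.9, 183.1, 234.3]
ee_rot: [0.908, -0.418, -0.0, -0.0]
ft_force: [-0.7, -0.9, 0.7]
finger_gap: 48.0
vial [ 469.5 -177.1] in block (x,y) [ 0.4 24.7]
vial [ 429.7 -207.5] in block (x,y) [  0.1 -25.3]
red [626.8 -95.1] off [-3.  -0.9]
black [602.7 -46. ] off [-4.3  2. ]
carton [ 565.7 -338.1] off [-1.3  0.9]
carton top z 23.0 tray floor expected top 25; caps z [np.float64(52.6), np.float64(58.7)]
```

```bash
python3 -c "
from workcell import bot
print(bot.close_job())"
```

```text
the job is handed in; nothing more can be done
None
```

The reagents are put away, and I handed the job in at about 43 s of the 144 s allowed; it reports no verdict. I placed both blue-capped vials in the cold block first. Then came the red dropper in the red-ringed well, the black one in the black-ringed well, and the carton in the grey tray.

- **Seating:** each item pressed on its floor with about 5 N, within 1 mm of the expected height, before I let go.
- **Positions:** in the final pictures everything stands upright.
  - The vials are within about 1.5 mm of the well centres.
  - The carton is about 1.5 mm from the tray's middle and inside the lip.
  - The bulbs read 3 mm (red) and 5 mm (black) off the well centres, inside the 10 mm limit.
- **Left in place:** the leaf dish and the yellow-capped bottle show no real movement; the differences between readings are within detector noise.
- **Checks that disagreed:**
  - Single-pixel depth on the vial caps gave 52.6 and 58.7 mm, where about 62 mm was expected. I put this down to depth noise, since the contact heights and the pictures agree.
  - The networks' origin points for the placed items scattered by up to about 18 mm between the two cameras.

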